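Pack the spatulas into the case and prove its catch

ROBOT

A 7-joint arm with a two-finger parallel gripper is mounted at the origin on the work surface. World frame = base frame: x ahead of the robot, y to its left, z up, the work surface at z = 0. Lengths are in m, angles in rad, forces in N, time in s.
With the tool pointing down it reaches from about 0.425 to 0.8 m from the base axis. Payload 8.3 kg.
Tool frame: the origin (TCP) lies on the centre line of the jaws, within the pads' length; the fingertips stand 17 mm ahead of it and the grasp point (between the pads) lies 2 mm behind it; z points along the fingers, x is the direction in which the jaws open and shut, and the axes are right-handed (so a half turn about z gives the same grasp; the last joint's range is limited). The gripper opens to 85 mm and grips with 20 to 120 N. Pads are 22 mm wide; open, the fingers measure 114 mm over their backs; the gripper's body (76 mm by 85 mm) begins 54 mm behind the grasp point. The pads swing forward as they close: fully open they stand 13 mm farther back than shut.
Start: joints at [1.049, 0.383, 0.016, 1.37, -0.006, 1.388, -0.046], TCP at [0.277, -0.56, 0.248] pointing down, gripper open.
Joint ranges: [-2.95, 2.95], [-0.25, 2.06], [-1.52, 1.56], [0.18, 2.33], [-1.44, 4.58], [0.02, 2.06], [-3.01, 3.01]. Speed limits (rad/s): [2.39, 2.39, 3.01, 3.01, 3.14, 3.14, 3.14].

INTERFACE

Orientations are given as a rotation vector (axis times angle).
In Python, from bench import env gives the robot as it stands.
- The arm moves only by the shell command python3 -m crank 'ROWS' [OPENING] [FORCE]. ROWS is JSON, a list of rows, each an object with "offset": the shift along the tool's x, y, z in m, a list of three; "rot": the turn, a rotation vector about the tool's x, y, z in degrees, a list of three. A call has 1 to 20 rows; each row is the pose to reach, as a shift and turn from the pose commanded when the call began, along the tool's axes at that moment; what a row does not reach only later rows make up. A row lasts 1/12 s, in which the tool goes at most 41.7 mm and 7.16 degrees, less where a joint would pass 70% of its speed; a pose out of reach is approached as far as the arm can. A call with a gripper value outside its range is refused whole. OPENING is the opening, from 0 (shut) to 1 (fully open), set as the call begins (- or left out, the last holds). The fingers move at their own pace and stop on an object; FORCE is the grip in N (left out, the last holds). Time passes only in rows, so rows that repeat a pose let the fingers close. It gives the time, the measured TCP pose, the force and the opening at its end, in the units of the state.
- env.observe(): the state, without advancing time (a new reading comes with each control period).
- env.snapshot(name): name is "side" or "top" or "wrist"; returns a dict with "pixels" (420x560x3 uint8, blue, green, red), "z_map" (420x560 float32, m along the optical axis (not along the pixel's ray), 0 where there is no reading), "vertical_fov" (degrees; the focal length in pixels is half the picture's height over the tangent of half this angle, whatever the lens; pixels are square), "cx", "cy" (the principal point, pixels), "eye" and "orientation" of the camera in the world. Camera axes: x right, y down, z forward; pixel columns grow to the right and rows downward; lengths in m; the calibration is good to about 2 mm. The wrist camera is an equidistant fisheye: a pixel r from the principal point sees the ray r / f radians off the axis. A picture is of the moment at which its call begins.
- env.finish_job(): hands the job in, once; it reports no verdict.
The state is a dict: "t": time; "joint_positions": joint angles; "qd": joint speeds; "joint_efforts": joint torques, N m; "tool_pos": TCP position; "orientation": TCP orientation; "contact_force": force on the tool from outside, world axes, zero at the start; "ft_torque": the same for the moment, N m; "width": finger opening in m.
Only numpy, scipy, OpenCV 4.12 (cv2) and the standard library are available. Lean on these libraries where they do the work, as an engineer would, in place of code of your own. Each camera call takes 0.05 s, during which the arm holds its last target.

TASK

The utensil case on the step stands with its lid ajar. Put every wooden spatula away in it: slide each one flat, blade first, fully home into a slot of its own, so that its handle lies wholly inside. Then close the lid and press it all the way down until it catches, and take the handle and give a short, light upward tug to check that the catch holds, keeping the pull on for half a second; if the lid comes open, press it shut and tug again. Leave the lid caught and let go, with the tiffin carrier, tumbler, cup and trivet left where they are.

Things in the scene. Friction and masses are not known exactly. Their poses are not given: they have to be found in the camera images.
- case: metal utensil case, fixed, 200 x 200 mm; origin centre of its underside, +x away from the robot to the lid's hinge, z up. Near part: tray with walls 24 mm high (front wall x = -100 to -94 mm) and a cross bar at x = -60 to -50 mm, also 24 mm high, for the handles to rest on. Far part, from x = 20 mm: wooden block, top at 46 mm, with three level slots open to the tray
- slot0 (a point): middle of the floor edge of the mouth of the right-hand (-y) slot, 24 mm above the case's underside. Slot 55 mm wide, 18 mm high, 72 mm deep along the case's +x (end wall at case x = 92 mm); a spatula goes in flat, blade first
- slot1 (a point): middle of the floor edge of the mouth of the middle slot, 24 mm above the case's underside. Slot 58 mm wide, 18 mm high, 72 mm deep along the case's +x (end wall at case x = 92 mm); a spatula goes in flat, blade first
- slot2 (a point): middle of the floor edge of the mouth of the left-hand (+y) slot, 24 mm above the case's underside. Slot 55 mm wide, 18 mm high, 72 mm deep along the case's +x (end wall at case x = 92 mm); a spatula goes in flat, blade first
- lid (a joint): lid angle, rad: 0 fully down, opens to 1.6. Stiff hinge: stays where left (2 N at the handle moves it). Lowered, it stops on a spring catch in front at about 0.09; a steady push of about 9 N at the front snaps it past, down to 0. Caught, it has play: pulled up it stops at about 0.025 and holds 12 N; a harder pull bursts it open
- lid_hinge (a point): middle of the lid's hinge line (along the case's y), at the case's far edge, 24 mm above its underside
- lid_handle (a point): centre of the lid's handle: round bar 12 mm thick, 40 mm long, parallel to the hinge, on a stem in front of the lid, 226 mm from the hinge line; with the lid shut 42 mm above the step and 26 mm before the lid's front. Its ends can be pinched from above at any lid angle (grip 40 mm wide); it turns between the fingers
- lid_front (a point): point on the outside of the lid's flat top, in the middle, 20 mm back from the front edge; 53 mm above the step when shut; a good place to push down. (The catch is a dark block 26 mm wide and 30 mm high just in front of the middle of the case, below the handle when shut)
- spatula_a: flat wooden spatula, 170 mm long, 45 g. Origin: on its underside, halfway along (balance point); +x to the blade tip (85 mm ahead), z up. Blade 46 wide, 5 thick, x = 25 to 77 mm, then 36 wide to the tip; handle 18 wide, 12 thick, x = -85 to 27 mm. Solid blade.
- spatula_b: flat wooden spatula, 170 mm long, 45 g. Origin: on its underside, halfway along (balance point); +x to the blade tip (85 mm ahead), z up. Blade 46 wide, 5 thick, x = 25 to 77 mm, then 36 wide to the tip; handle 18 wide, 12 thick, x = -85 to 27 mm. Three long dark marks on the blade.
- spatula_c: flat wooden spatula, 170 mm long, 45 g. Origin: on its underside, halfway along (balance point); +x to the blade tip (85 mm ahead), z up. Blade 46 wide, 5 thick, x = 25 to 77 mm, then 36 wide to the tip; handle 18 wide, 12 thick, x = -85 to 27 mm. One dark round mark on the blade.
- spatula_a_tip (a point): middle of the blade tip of spatula_a, 2.5 mm above its underside
- spatula_b_tip (a point): middle of the blade tip of spatula_b, 2.5 mm above its underside
- spatula_c_tip (a point): middle of the blade tip of spatula_c, 2.5 mm above its underside
- tiffin: steel tiffin carrier, 114 mm across, 200 mm high, loose bystander; origin centre of its underside
- tumbler: glass tumbler, 68 mm across, 110 mm high, loose bystander; origin centre of its underside
- trivet: grey round silicone trivet, 170 mm across, 8 mm thick, loose bystander under the cup; origin centre of its underside
- cup: blue melamine cup with handle, 76 mm across, 85 mm high, standing on the trivet, loose bystander; origin centre of its underside
Mind the look-alikes: they are no part of the job. Leave any blue or yellow look-alike of the spatula_c alone.

How it is judged:
On the way, in this order (a step that is already met when the one before it is completed fails the run):
1. every spatula is home in a slot (x of spatula_a_tip in the frame of case between 0.068 and 0.098 m and y of spatula_a_tip in the frame of case between -0.094 and 0.094 m and z of spatula_a_tip in the frame of case between 0.02 and 0.04 m and x of spatula_b_tip in the frame of case between 0.068 and 0.098 m and y of spatula_b_tip in the frame of case between -0.094 and 0.094 m and z of spatula_b_tip in the frame of case between 0.02 and 0.04 m and x of spatula_c_tip in the frame of case between 0.068 and 0.098 m and y of spatula_c_tip in the frame of case between -0.094 and 0.094 m and z of spatula_c_tip in the frame of case between 0.02 and 0.04 m), for 0.2 s.
2. the lid is pressed fully down (value of joint lid below 0.012 rad), for 0.2 s.
3. the lid is pulled up by its handle against the catch, and the catch holds (value of joint lid between 0.018 and 0.05 rad and contact force between the fingers and lid above 1 N), for 0.3 s.
At the end, for the whole second after the job is handed in: Every spatula present lies in a slot, blade tip less than 24 mm from the slot's end wall, the lid is down inside its catch (below 0.05 rad) and everything is at rest (all of step 1 and value of joint lid below 0.05 rad and linear speed of each of spatula_a, spatula_b, spatula_c below 0.02 m/s); the robot touches nothing.
It fails at once if the tiffin is moved more than 3 cm (distance of tiffin from where it was at the start of the episode above 0.03 m).
It fails at once if the tumbler is moved more than 3 cm (distance of tumbler from where it was at the start of the episode above 0.03 m).
It fails at once if the cup is moved more than 3 cm (distance of cup from where it was at the start of the episode above 0.03 m).
It fails at once if the trivet is moved more than 3 cm (distance of trivet from where it was at the start of the episode above 0.03 m).
Of spatula_a, spatula_b, spatula_c only 2 to 3 are there at a start; the rules pass over those that are not, and their reading is None.
At some moment in a run one of spatula_a, spatula_b, spatula_c may be knocked a few centimetres aside while the robot is not near it.
Once in a run the grip may slacken for a moment while it holds something.
It also fails if it takes over 210 s, if anything falls off the work surface, if the arm or the gripper's body presses on something with over 40 N, if the wrist force passes 120 N, or if a joint passes its speed limit or range.

## Working session

There is one attempt and no reset: what is moved stays moved. The work goes in short steps, Python scripts to look and compute and a shell command to move; the robot and the scene stay as the last step left them, time stands still between calls to the robot, and variables do not carry over. Pictures are saved under pics/ and viewed, and the job is handed in when it is done.

```bash
ls; mkdir -p pics; cat > h.py <<'E'
from bench import env
import numpy as np, cv2
from scipy.spatial.transform import Rotation as R
def snap(n,f=None):
    s=env.snapshot(n)
    if f: cv2.imwrite('pics/'+f,s['pixels'])
    return s
def rot(o):
    o=np.array(o,float)
    if o.shape==(3,3): return o
    return R.from_rotvec(o).as_matrix() if o.size==3 else R.from_quat(o).as_matrix()
def foc(s): return s['pixels'].shape[0]/2/np.tan(np.radians(s['vertical_fov'])/2)
def cloud(s):
    f=foc(s);z=s['z_map'];v,u=np.mgrid[:z.shape[0],:z.shape[1]]
    P=np.stack([(u-s['cx'])/f*z,(v-s['cy'])/f*z,z],-1)
    W=P@rot(s['orientation']).T+np.array(s['eye']); W[z==0]=np.nan
    return W
def ray(s,u,v,h):
    f=foc(s);d=rot(s['orientation'])@np.array([(u-s['cx'])/f,(v-s['cy'])/f,1]);e=np.array(s['eye'])
    return e+d*(h-e[2])/d[2]
E
python3 - <<'E'
from h import *
for n in ['top','side','wrist']:
    s=snap(n,n+'0.png'); print(n,s['vertical_fov'],s['cx'],s['cy'],s['eye'],s['orientation'])
print(env.observe())
E
```

```text
pics
top 52.53345683731182 276.96816564718375 206.4374016357372 [ 0.38491804 -0.02078306  1.07324691] [-2.17711789  2.13557387 -0.09068727]
side 47.18350462338186 282.0991222712641 206.7198909910036 [-0.02978275  1.03570092  0.72122074] [-0.57327982  2.45849706 -1.43857841]
wrist 65.70646984690485 282.4172639879302 207.71509694854714 [ 0.34142385 -0.52829986  0.3724639 ] [ 2.45483636 -1.52394086 -0.22429256]
{'t': 0.15, 'joint_positions': array([ 1.04908277,  0.3840547 ,  0.01638848,  1.37086285, -0.00626774,
        1.38818786, -0.04651009]), 'qd': array([-0.00015606, -0.00163818, -0.00087205, -0.00241909, -0.00034763,
       -0.00054396, -0.00174365]), 'joint_efforts': array([ 1.39627402e-03, -6.28162050e+01,  8.45295321e-01, -3.72174311e+01,
        1.64569292e-02,  1.08721902e-02, -5.87272643e-05]), 'tool_pos': array([ 0.27667415, -0.5600465 ,  0.24752523]), 'orientation': array([-2.66781574e+00,  1.65763678e+00,  1.98865965e-03]), 'contact_force': array([-0.0609542 ,  0.23355603, -0.48709107]), 'ft_torque': array([-0.02452744,  0.01403315,  0.04872255]), 'width': 0.08512544961699793}
```

View pics/top0.png

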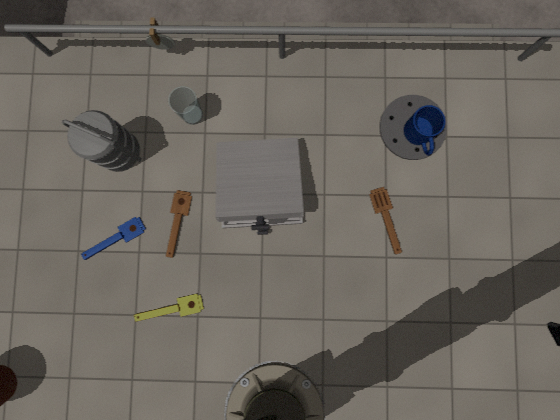

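View pics/side0.png

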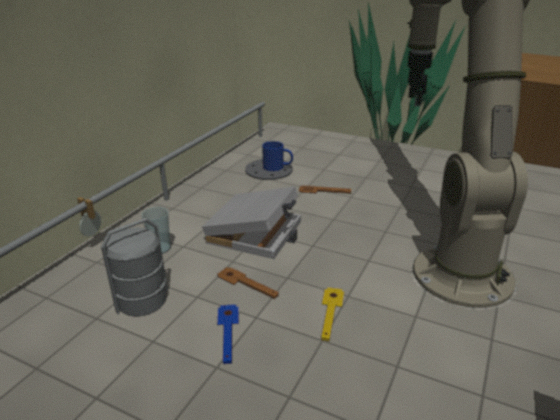

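View pics/wrist0.png

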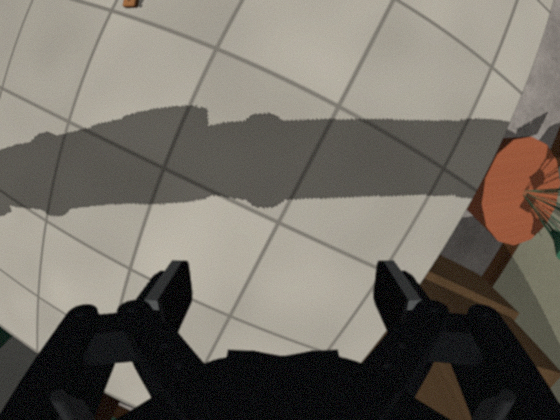

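The top view shows the case at (258,180) with its lid partly raised. Spatula_c, with the round mark, is at (178,222), and spatula_b, with the slots, is at (386,220). The blue and yellow look-alikes are at (115,238) and (170,307). Spatula_a isn't visible. Next I'll measure positions.

```bash
cat > meas.py <<'E'
from h import *
def spat(s,W=None,verbose=True):
    W=cloud(s) if W is None else W
    hsv=cv2.cvtColor(s['pixels'],cv2.COLOR_BGR2HSV)
    m=cv2.inRange(hsv,(4,90,50),(18,255,255))
    n,l,st,c=cv2.connectedComponentsWithStats(m)
    out=[]
    for i in range(1,n):
        if st[i,4]<80: continue
        k=l==i
        cnt=max(cv2.findContours(k.astype(np.uint8),cv2.RETR_EXTERNAL,cv2.CHAIN_APPROX_NONE)[0],key=len)[:,0]
        print('comp',st[i],'z med',np.nanmedian(W[k][:,2]))
        h=0.01 if np.nanmedian(W[k][:,2])<0.03 else np.nanmedian(W[k][:,2])
        P=np.array([ray(s,u,v,h)[:2] for u,v in cnt])
        r=cv2.minAreaRect((P*1000).astype(np.float32))
        bx=cv2.boxPoints(r)
        print('  rect c,size,ang',np.round(r[0],1),np.round(r[1],1)); 
        e=bx[1]-bx[0];f=bx[2]-bx[1]; a=e if np.linalg.norm(e)>np.linalg.norm(f) else f
        a/=np.linalg.norm(a); q=(P*1000-np.array(r[0])); al=q@a; pr=q@np.array([-a[1],a[0]])
        if np.ptp(pr[al>20])<np.ptp(pr[al<-20]): a=-a
        print('  yaw deg to blade',np.degrees(np.arctan2(a[1],a[0])))
if __name__=='__main__':
    s=snap('top'); W=cloud(s); spat(s,W)
    for u,v in [(258,150),(230,210),(258,210),(290,210),(260,228),(240,224),(300,142),(216,142),(218,218),(300,218),(350,250)]:
        print((u,v),np.round(W[v,u],4))
E
python3 meas.py
python3 - <<'E'
from h import *
for n,(a,b,c,d) in {'top':(200,300,120,250),'side':(190,320,170,270)}.items():
    s=snap(n); cv2.imwrite(f'pics/{n}z.png',cv2.resize(s['pixels'][c:d,a:b],None,fx=5,fy=5,interpolation=cv2.INTER_CUBIC)[:600,:800])
E
```

```text
comp [369 187  33  67 763] z med 0.007517712290830314
  rect c,size,ang [ 468.1 -271.3] [169.2  46. ]
  yaw deg to blade 18.179783
comp [166 190  26  68 726] z med 0.007232268138727904
  rect c,size,ang [450.1 254.5] [ 45.1 169. ]
  yaw deg to blade -8.677609
(258, 150) [0.6295 0.0515 0.0611]
(230, 210) [0.4773 0.1087 0.1082]
(258, 210) [0.4786 0.0447 0.1075]
(290, 210) [ 0.4796 -0.0283  0.111 ]
(260, 228) [0.4371 0.0386 0.1156]
(240, 224) [0.4512 0.0943 0.0217]
(300, 142) [ 0.6673 -0.0519 -0.0013]
(216, 142) [0.6495 0.1557 0.0546]
(218, 218) [0.4587 0.1359 0.1059]
(300, 218) [ 0.4687 -0.054   0.0238]
(350, 250) [ 0.3928 -0.1811 -0.0019]
```

View pics/topz.png

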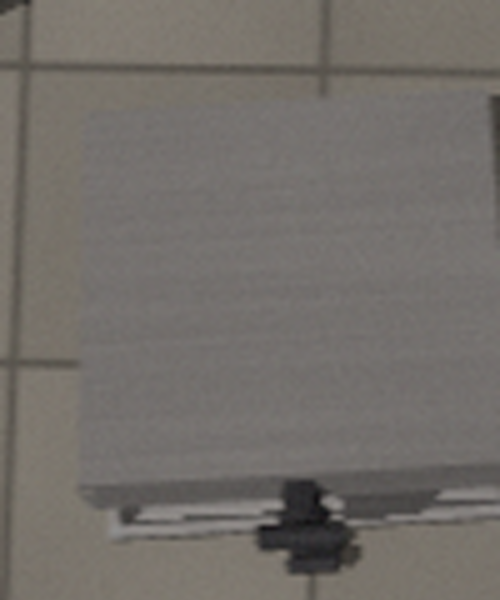

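View pics/sidez.png

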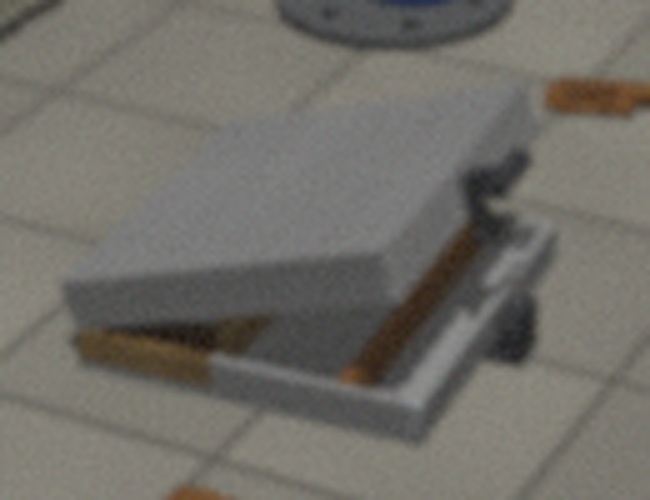

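```bash
cat > lid.py <<'E'
from h import *
s=snap('top');W=cloud(s)
# lid plane
P=W[145:210,225:295].reshape(-1,3);P=P[np.isfinite(P).all(1)]
A=np.c_[P[:,:2],np.ones(len(P))];w=np.linalg.lstsq(A,P[:,2],rcond=None)[0]
for _ in range(4):
    r=P[:,2]-A@w; k=abs(r)<0.006; w=np.linalg.lstsq(A[k],P[k,2],rcond=None)[0]
print('plane',w,'rms',r[k].std(),'angle',np.arctan(np.hypot(*w[:2])),'yaw of downhill',np.degrees(np.arctan2(-w[1],-w[0])))
F=W.reshape(-1,3);d=np.abs(F[:,2]-(F[:,:2]@w[:2]+w[2]))<0.006
v,u=np.mgrid[:420,:560]; ok=d&(u.ravel()>200)&(u.ravel()<320)&(v.ravel()>120)&(v.ravel()<235)&(F[:,2]>0.03)
Q=F[ok][:,:2]*1000
m=ok.reshape(420,560).astype(np.uint8); m=cv2.morphologyEx(m,cv2.MORPH_OPEN,np.ones((3,3)))
Q=W[m>0][:,:2]*1000
r=cv2.minAreaRect(Q.astype(np.float32)); print(r, cv2.boxPoints(r))
# handle dark
hsv=cv2.cvtColor(s['pixels'],cv2.COLOR_BGR2HSV)
dk=(hsv[...,2]<62); 
k=dk&(v>205)&(v<240)&(u>240)&(u<280)
for uu,vv in np.argwhere(k)[:, ::-1]: 
    pass
print('dark',k.sum()); H=W[k]; H=H[np.isfinite(H).all(1)]; H=H[H[:,2]>0.07]
r=cv2.minAreaRect((H[:,:2]*1000).astype(np.float32));print('handle',r,np.median(H,0),H.min(0),H.max(0))
o=env.observe();T=rot(o['orientation']);print(T.round(3))
E
python3 lid.py
python3 - <<'E'
from h import *
s=snap('top')
print(s['pixels'][218:236,250:272].max(-1)); W=cloud(s); print((W[218:236,250:272,2]*1000).round(0).astype(int))
E
```

```text
plane [-0.32275549 -0.02543348  0.26593877] rms 0.0016968832215968114 angle 0.31310635792669905 yaw of downhill 4.505658769808776
((562.3311157226562, 49.94153594970703), (192.61087036132812, 200.13198852539062), 4.298715114593506) [[458.796    142.50732 ]
 [473.7972   -57.06166 ]
 [665.8662   -42.624252]
 [650.865    156.94473 ]]
dark 207
handle ((450.078369140625, 38.90464782714844), (30.45777130126953, 36.35268020629883), 0.896695613861084) [0.444044   0.03900989 0.11328163] [0.43456935 0.0205624  0.0750016 ] [0.46536253 0.05696602 0.12092559]
[[ 0.443 -0.897 -0.   ]
 [-0.897 -0.443  0.   ]
 [-0.001  0.    -1.   ]]
[[ 89  92  91  90  93  84  64  52  45  47  44  46  38  35  50  66  82  93
   92  94  91  93]
 [ 99  94  95  98  96  90  64  49  45  45  47  40  42  31  81 110 119 103
   83  71  71  71]
 [128 126 132 137 136 135 105  47  49  40  49  45  39  28 100 136 135 136
  115  79  77  71]
 [139 139 139 138 136 137 109  59  48  44  48  44  30  20  35  86 124 138
  112  78  75  75]
 [142 142 115  79  80  63  46  48  48  45  49  48  40  31  20  27  74  89
   77  72  76  75]
 [ 97 102
[... 9183 characters left out ...]
     3
                     1                    0                    3
                     3                    1                    0
                     0]
 [                  -1                   -2                    0
                     0                    3                    1
                     2                    0                    2
                     1                   -1                    4
                     3                    2                    2
                     0                   -3                    0
                     0                    0                    5
                    -3]]<stdin>:3: RuntimeWarning: invalid value encountered in cast
```

```bash
cat >> h.py <<'E'
def go(x,y,z,yaw,o=None,down=True):
    """yaw: deg of tool x in world; prints offset (m) & rot(deg) in tool axes"""
    o=o or env.observe(); T=rot(o['orientation']); d=T.T@(np.array([x,y,z])-o['tool_pos'])
    a=np.radians(yaw); X=np.array([np.cos(a),np.sin(a),0]);Z=np.array([0,0,-1.]);G=np.c_[X,np.cross(Z,X),Z]
    rv=np.degrees(R.from_matrix(T.T@G).as_rotvec())
    print('offset',d.round(4).tolist(),'rot',rv.round(1).tolist(),'rows>=',int(np.ceil(max(np.linalg.norm(d)/.0417,np.linalg.norm(rv)/7.16))))
def stat():
    o=env.observe();T=rot(o['orientation']);print('t',round(o['t'],2),'tcp',o['tool_pos'].round(4),'xyaw',round(np.degrees(np.arctan2(T[1,0],T[0,0])),2),'z',T[:,2].round(3),'F',o['contact_force'].round(1),'w',round(o['width'],4),'q',o['joint_positions'].round(2))
E
python3 - <<'E'
from h import *
s=env.snapshot('top')
a=ray(s,250.5,227,.118);b=ray(s,268.7,227,.118);c=ray(s,259.7,227,.118);print(a,b,c)
print('cam z',rot(env.snapshot('wrist')['orientation'])[:,2])
stat(); go(.45,-.25,.25,-85.6); go(c[0],c[1],.19,-85.6)
E
```

```text
[0.43883785 0.05992554 0.118     ] [0.43962284 0.01896713 0.118     ] [0.43923484 0.03921209 0.118     ]
cam z [-0.25523449 -0.12533877 -0.95872079]
t 0.5 tcp [ 0.2768 -0.5603  0.2482] xyaw -63.71 z [-0.  0. -1.] F [-0.9 -0.3  0.3] w 0.0854 q [ 1.05  0.38  0.02  1.37 -0.01  1.39 -0.05]
offset [-0.2015, -0.2927, -0.0017] rot [-0.0, 0.0, 21.9] rows>= 9
offset [-0.4656, -0.4112, 0.0583] rot [-0.0, 0.0, 21.9] rows>= 15
```

```bash
python3 -m crank '[{"offset":[-0.2,-0.293,0],"rot":[0,0,22]},{"offset":[-0.2,-0.293,0],"rot":[0,0,22]},{"offset":[-0.2,-0.293,0],"rot":[0,0,22]},{"offset":[-0.2,-0.293,0],"rot":[0,0,22]},{"offset":[-0.2,-0.293,0],"rot":[0,0,22]},{"offset":[-0.2,-0.293,0],"rot":[0,0,22]},{"offset":[-0.2,-0.293,0],"rot":[0,0,22]},{"offset":[-0.2,-0.293,0],"rot":[0,0,22]},{"offset":[-0.2,-0.293,0],"rot":[0,0,22]},{"offset":[-0.4656,-0.4112,0.058],"rot":[0,0,22]},{"offset":[-0.4656,-0.4112,0.058],"rot":[0,0,22]},{"offset":[-0.4656,-0.4112,0.058],"rot":[0,0,22]},{"offset":[-0.4656,-0.4112,0.058],"rot":[0,0,22]},{"offset":[-0.4656,-0.4112,0.058],"rot":[0,0,22]},{"offset":[-0.4656,-0.4112,0.058],"rot":[0,0,22]},{"offset":[-0.4656,-0.4112,0.058],"rot":[0,0,22]},{"offset":[-0.4656,-0.4112,0.058],"rot":[0,0,22]},{"offset":[-0.4656,-0.4112,0.058],"rot":[0,0,22]},{"offset":[-0.4656,-0.4112,0.058],"rot":[0,0,22]}]' 1
python3 - <<'E'
from h import *
stat(); go(.4392,.0392,.115,-85.6); snap('wrist','w1.png');snap('side','s1.png')
E
```

```text
t: 2.08
tool_pos: [0.4394, 0.0389, 0.1905]
orientation: [2.304, -2.136, 0.001]
contact_force: [0.5, 0.4, -0.4]
width: 0.0855
t 2.08 tcp [0.4394 0.0389 0.1905] xyaw -85.67 z [ 0. -0. -1.] F [ 0.5  0.4 -0.4] w 0.0855 q [ 0.26  0.05 -0.43  1.91  0.02  1.18 -1.67]
offset [-0.0004, 0.0002, 0.0755] rot [-0.0, -0.0, -0.1] rows>= 2
```

View pics/w1.png

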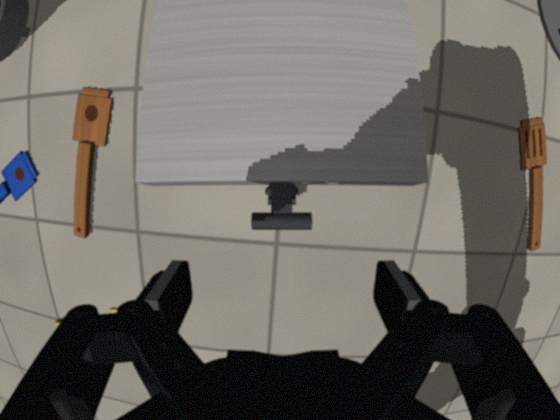

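View pics/s1.png

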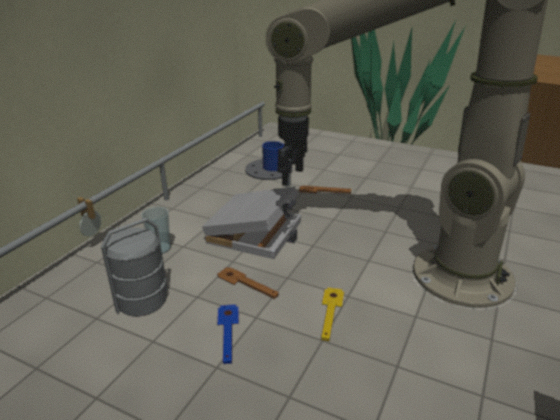

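The wrist view shows the handle at (281,220), centred between the jaws. I'll descend and pinch it.

```bash
python3 -m crank '[{"offset":[0,0,0.04],"rot":[0,0,0]},{"offset":[0,0,0.075],"rot":[0,0,0]},{"offset":[0,0,0.075],"rot":[0,0,0]},{"offset":[0,0,0.075],"rot":[0,0,0]}]' 1
python3 -m crank '[{"offset":[0,0,0],"rot":[0,0,0]},{"offset":[0,0,0],"rot":[0,0,0]},{"offset":[0,0,0],"rot":[0,0,0]},{"offset":[0,0,0],"rot":[0,0,0]},{"offset":[0,0,0],"rot":[0,0,0]},{"offset":[0,0,0],"rot":[0,0,0]},{"offset":[0,0,0],"rot":[0,0,0]},{"offset":[0,0,0],"rot":[0,0,0]}]' 0.35 30
python3 - <<'E'
from h import *
stat(); snap('wrist','w2.png')
E
```

```text
t: 2.52
tool_pos: [0.4382, 0.0378, 0.1147]
orientation: [2.299, -2.138, -0.004]
contact_force: [0.3, 0.2, 0.4]
width: 0.0854
t: 3.18
tool_pos: [0.4396, 0.0396, 0.1156]
orientation: [-2.303, 2.136, -0.001]
contact_force: [1.3, 2.6, 0.2]
width: 0.0388
t 3.18 tcp [0.4396 0.0396 0.1156] xyaw -85.69 z [ 0.001  0.    -1.   ] F [1.3 2.6 0.2] w 0.0388 q [ 0.25  0.14 -0.44  2.01  0.07  1.01 -1.72]
```

View pics/w2.png

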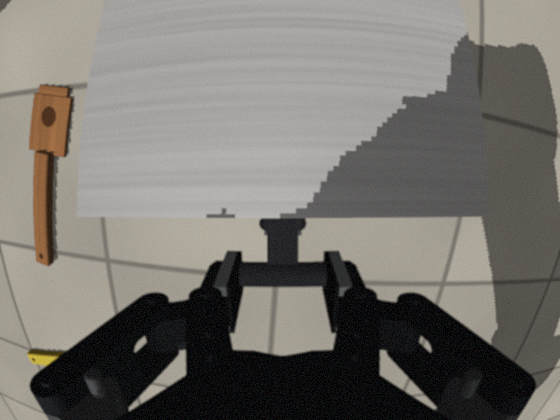

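```bash
python3 -m crank '[{"offset":[0,-0.005,-0.011],"rot":[0,0,0]},{"offset":[0,-0.0104,-0.0218],"rot":[0,0,0]},{"offset":[0,-0.016,-0.0315],"rot":[0,0,0]},{"offset":[0,-0.0223,-0.041],"rot":[0,0,0]},{"offset":[0,-0.029,-0.05],"rot":[0,0,0]},{"offset":[0,-0.0359,-0.059],"rot":[0,0,0]},{"offset":[0,-0.0435,-0.0675],"rot":[0,0,0]},{"offset":[0,-0.0513,-0.0756],"rot":[0,0,0]},{"offset":[0,-0.06,-0.0833],"rot":[0,0,0]},{"offset":[0,-0.0683,-0.0905],"rot":[0,0,0]}]' 0.3 30
python3 -c "
from h import *
stat()"
```

```text
t: 4.07
tool_pos: [0.5067, 0.0447, 0.2057]
orientation: [2.302, -2.135, -0.004]
contact_force: [-0.6, 3.8, -4.1]
width: 0.0392
t 4.07 tcp [0.5067 0.0447 0.2057] xyaw -85.68 z [-0.003  0.    -1.   ] F [-0.6  3.8 -4.1] w 0.0392 q [ 0.23  0.19 -0.43  1.73  0.08  1.24 -1.72]
```

```bash
python3 -m crank '[{"offset":[0,-0.009,-0.0067],"rot":[0,0,0]},{"offset":[0,-0.0184,-0.0131],"rot":[0,0,0]},{"offset":[0,-0.028,-0.019],"rot":[0,0,0]},{"offset":[0,-0.038,-0.0244],"rot":[0,0,0]},{"offset":[0,-0.0483,-0.0292],"rot":[0,0,0]},{"offset":[0,-0.0586,-0.0336],"rot":[0,0,0]},{"offset":[0,-0.0692,-0.0373],"rot":[0,0,0]},{"offset":[0,-0.08,-0.0407],"rot":[0,0,0]},{"offset":[0,-0.091,-0.0434],"rot":[0,0,0]},{"offset":[0,-0.1021,-0.0456],"rot":[0,0,0]},{"offset":[0,-0.1133,-0.0472],"rot":[0,0,0]},{"offset":[0,-0.1245,-0.0484],"rot":[0,0,0]},{"offset":[0,-0.136,-0.0488],"rot":[0,0,0]},{"offset":[0,-0.1471,-0.0488],"rot":[0,0,0]},{"offset":[0,-0.15,-0.0487],"rot":[0,0,0]},{"offset":[0,-0.15,-0.0487],"rot":[0,0,0]}]'
python3 -c "
from h import *
stat();snap('side','s3.png')"
```

```text
t: 5.4
tool_pos: [0.6581, 0.0563, 0.2559]
orientation: [-2.302, 2.135, -0.001]
contact_force: [0.2, 1.4, 7.1]
width: 0.0388
t 5.4 tcp [0.6581 0.0563 0.2559] xyaw -85.68 z [ 0.002  0.001 -1.   ] F [0.2 1.4 7.1] w 0.0388 q [ 0.13  0.49 -0.4   1.23  0.19  1.45 -1.75]
```

View pics/s3.png

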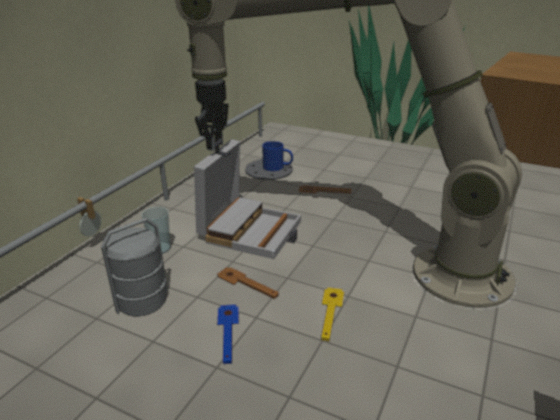

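```bash
python3 -m crank '[{"offset":[0,0,0],"rot":[0,0,0]},{"offset":[0,0,0],"rot":[0,0,0]},{"offset":[0,0,0],"rot":[0,0,0]},{"offset":[0,0,0],"rot":[0,0,0]},{"offset":[0,0,0],"rot":[0,0,0]},{"offset":[0,0,-0.03],"rot":[0,0,0]},{"offset":[0,0,-0.06],"rot":[0,0,0]},{"offset":[0,0,-0.06],"rot":[0,0,0]}]' 1 30
python3 - <<'E'
from h import *
stat(); go(.4253,-.2854,.2,-71.8)
E
```

```text
t: 6.12
tool_pos: [0.6584, 0.0558, 0.3212]
orientation: [-2.298, 2.133, -0.009]
contact_force: [-0.1, -0.1, 2.0]
width: 0.0851
t 6.12 tcp [0.6584 0.0558 0.3212] xyaw -85.74 z [ 0.009  0.001 -1.   ] F [-0.1 -0.1  2. ] w 0.0851 q [ 0.12  0.47 -0.4   1.11  0.18  1.58 -1.74]
offset [0.323, 0.2589, 0.1188] rot [-0.5, -0.0, -13.9] rows>= 11
```

```bash
python3 -m crank '[{"offset":[0.323,0.259,0.12],"rot":[0,0,-14]},{"offset":[0.323,0.259,0.12],"rot":[0,0,-14]},{"offset":[0.323,0.259,0.12],"rot":[0,0,-14]},{"offset":[0.323,0.259,0.12],"rot":[0,0,-14]},{"offset":[0.323,0.259,0.12],"rot":[0,0,-14]},{"offset":[0.323,0.259,0.12],"rot":[0,0,-14]},{"offset":[0.323,0.259,0.12],"rot":[0,0,-14]},{"offset":[0.323,0.259,0.12],"rot":[0,0,-14]},{"offset":[0.323,0.259,0.12],"rot":[0,0,-14]},{"offset":[0.323,0.259,0.12],"rot":[0,0,-14]},{"offset":[0.323,0.259,0.12],"rot":[0,0,-14]},{"offset":[0.323,0.259,0.12],"rot":[0,0,-14]},{"offset":[0.323,0.259,0.12],"rot":[0,0,-14]}]' 1 30
python3 - <<'E'
from h import *
import meas
stat(); s=snap('top','t4.png'); meas.spat(s)
cv2.imwrite('pics/t4z.png',cv2.resize(s['pixels'][110:240,190:330],None,fx=4.5,fy=4.5,interpolation=cv2.INTER_CUBIC)); snap('wrist','w4.png')
E
```

```text
t: 7.2
tool_pos: [0.4222, -0.2865, 0.1944]
orientation: [-2.544, 1.843, 0.0]
contact_force: [0.2, 0.8, 0.7]
width: 0.0854
t 7.2 tcp [ 0.4222 -0.2865  0.1944] xyaw -71.85 z [-0.  0. -1.] F [0.2 0.8 0.7] w 0.0854 q [ 0.76  0.19 -0.26  1.75  0.05  1.21 -0.76]
comp [220 143  78   6 163] z med 0.04654470702590063
  rect c,size,ang [644.4  51.8] [ 10.6 190.2]
  yaw deg to blade -88.24593
comp [223 176  49   5  83] z med 0.02404394269456467
  rect c,size,ang [570.   81.4] [  5.1 122.1]
  yaw deg to blade 94.57758
comp [369 187  28  53 644] z med 0.00674565487396217
  rect c,size,ang [ 485.6 -265.6] [132.  46.]
  yaw deg to blade 18.179783
comp [166 190  26  68 730] z med 0.00743719551578792
  rect c,size,ang [450.2 255.6] [ 45.8 168.8]
  yaw deg to blade -9.466148
comp [224 203  75   9 340] z med 0.024469659130260113
  rect c,size,ang [495.8  44.1] [ 11.4 186.9]
  yaw deg to blade -85.63647
```

View pics/t4z.png

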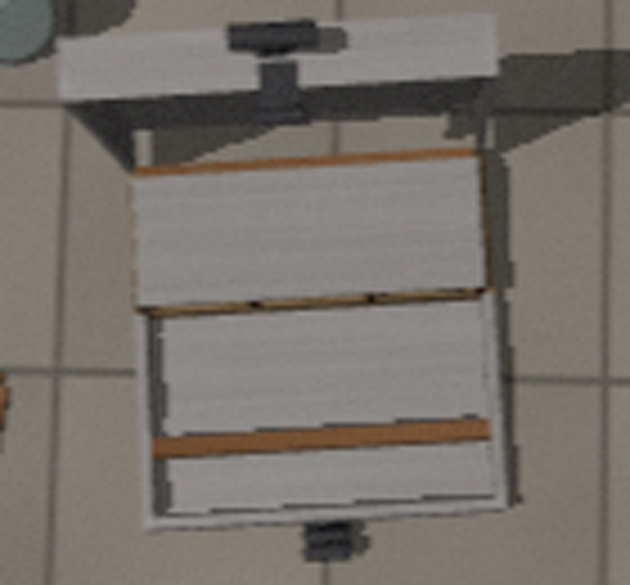

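View pics/w4.png

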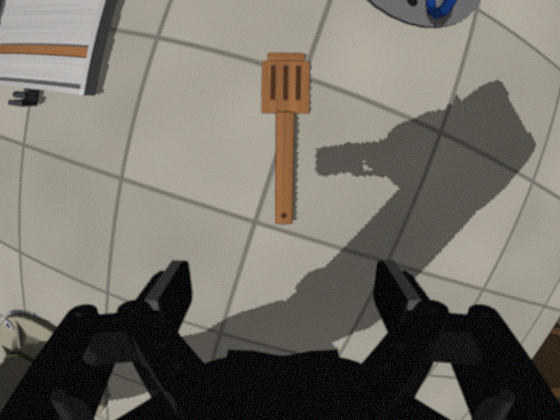

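The case is empty and its bar centre is at about (0.496, 0.044). Spatula_b lies under the jaws at (285,150) in the wrist view. I'll grip it 45 mm behind its midpoint.

```bash
python3 - <<'E'
from h import *
s=env.snapshot('top')
for n,u,v,h in [('FL',222.2,227.8,.024),('FR',302.9,222.9,.024),('bfL',220,179.3,.046),('bfR',298.9,174,.046),('bbL',220,148.2,.046),('bbR',297.3,144,.046),('d1',246.7,177.5,.046),('d2',272.2,176,.046)]: print(n,ray(s,u,v,h).round(4))
stat(); go(.4253,-.2854,.018,-71.8)
E
```

```text
FL [0.4408 0.1379 0.024 ]
FR [ 0.4567 -0.0613  0.024 ]
bfL [0.5584 0.1441 0.046 ]
bfR [ 0.5748 -0.049   0.046 ]
bbL [0.6362 0.1467 0.046 ]
bbR [ 0.6497 -0.044   0.046 ]
d1 [0.564  0.0786 0.046 ]
d2 [0.5688 0.0162 0.046 ]
t 7.35 tcp [ 0.4242 -0.2844  0.195 ] xyaw -71.55 z [ 0.001  0.    -1.   ] F [ 0.2  0.4 -0.8] w 0.0854 q [ 0.76  0.19 -0.26  1.75  0.05  1.21 -0.76]
offset [0.0012, -0.0005, 0.177] rot [-0.1, -0.0, 0.3] rows>= 5
```

```bash
python3 -m crank '[{"offset":[0.001,0,0.04],"rot":[0,0,0]},{"offset":[0.001,0,0.08],"rot":[0,0,0]},{"offset":[0.001,0,0.12],"rot":[0,0,0]},{"offset":[0.001,0,0.15],"rot":[0,0,0]},{"offset":[0.001,0,0.165],"rot":[0,0,0]},{"offset":[0.001,0,0.177],"rot":[0,0,0]},{"offset":[0.001,0,0.177],"rot":[0,0,0]},{"offset":[0.001,0,0.177],"rot":[0,0,0]}]' 0.6 50
python3 -c "
from h import *
stat();snap('wrist','w5.png')"
```

```text
t: 8.02
tool_pos: [0.4241, -0.2857, 0.0176]
orientation: [-2.548, 1.837, 0.001]
contact_force: [0.7, 0.6, 0.4]
width: 0.0516
t 8.02 tcp [ 0.4241 -0.2857  0.0176] xyaw -71.58 z [-0.     0.001 -1.   ] F [0.7 0.6 0.4] w 0.0516 q [ 0.74  0.4  -0.24  1.92  0.13  0.83 -0.82]
```

View pics/w5.png

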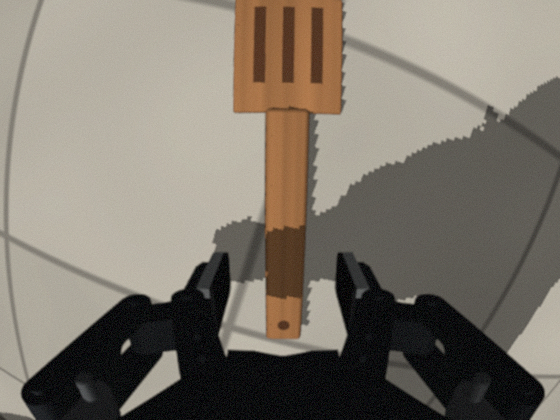

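Both fingers straddle the handle at (285,280), so I'll close and lift.

```bash
python3 -m crank '[{"offset":[0,0,0],"rot":[0,0,0]},{"offset":[0,0,0],"rot":[0,0,0]},{"offset":[0,0,0],"rot":[0,0,0]},{"offset":[0,0,0],"rot":[0,0,0]},{"offset":[0,0,0],"rot":[0,0,0]},{"offset":[0,0,0],"rot":[0,0,0]}]' 0 50
python3 -m crank '[{"offset":[0,0,-0.01],"rot":[0,0,0]},{"offset":[0,0,-0.03],"rot":[0,0,0]},{"offset":[0,0,-0.05],"rot":[0,0,0]},{"offset":[0,0,-0.07],"rot":[0,0,0]},{"offset":[0,0,-0.082],"rot":[0,0,0]},{"offset":[0,0,-0.082],"rot":[0,0,0]}]' 0 50
python3 - <<'E'
from h import *
stat()
c=np.array([.549,.0465]);a=np.radians(4.4);X=np.array([np.cos(a),np.sin(a)]);Y=np.array([-X[1],X[0]])
for y in (-.0625,.0625): print('slot',y,[(x,(c+X*x+Y*y).round(4).tolist()) for x in (-.135,-.12,-.04)])
p=c+X*-.135+Y*-.0625; go(p[0],p[1],.1,-85.6)
snap('wrist','w6.png')
E
```

```text
t: 8.57
tool_pos: [0.4239, -0.2873, 0.0187]
orientation: [-2.546, 1.84, -0.003]
contact_force: [-1.0, 1.1, 6.4]
width: 0.0169
t: 9.07
tool_pos: [0.4247, -0.2879, 0.1032]
orientation: [-2.546, 1.84, -0.009]
contact_force: [0.3, -0.3, -0.1]
width: 0.0161
t 9.07 tcp [ 0.4247 -0.2879  0.1032] xyaw -71.72 z [ 0.005 -0.003 -1.   ] F [ 0.3 -0.3 -0.1] w 0.0161 q [ 0.76  0.28 -0.26  1.86  0.08  1.01 -0.79]
slot -0.0625 [(-0.135, [0.4192, -0.0262]), (-0.12, [0.4341, -0.025]), (-0.04, [0.5139, -0.0189])]
slot 0.0625 [(-0.135, [0.4096, 0.0985]), (-0.12, [0.4246, 0.0996]), (-0.04, [0.5043, 0.1057])]
offset [-0.2502, -0.0768, 0.0023] rot [-0.2, -0.2, 13.9] rows>= 7
```

View pics/w6.png

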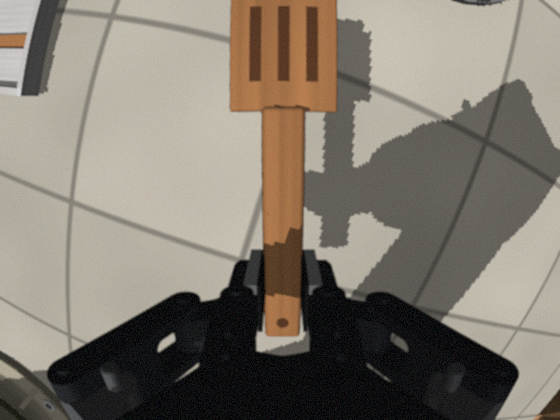

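```bash
python3 - <<'E'
from h import *
go(.4341,-.025,.1,-85.6)
E
python3 -m crank '[{"offset":[-0.246,-0.0915,0.003],"rot":[0,0,14]},{"offset":[-0.246,-0.0915,0.003],"rot":[0,0,14]},{"offset":[-0.246,-0.0915,0.003],"rot":[0,0,14]},{"offset":[-0.246,-0.0915,0.003],"rot":[0,0,14]},{"offset":[-0.246,-0.0915,0.003],"rot":[0,0,14]},{"offset":[-0.246,-0.0915,0.003],"rot":[0,0,14]},{"offset":[-0.246,-0.0915,0.003],"rot":[0,0,14]},{"offset":[-0.246,-0.0915,0.003],"rot":[0,0,14]},{"offset":[-0.246,-0.0915,0.003],"rot":[0,0,14]},{"offset":[-0.246,-0.0915,0.003],"rot":[0,0,14]}]'
python3 - <<'E'
from h import *
stat(); snap('wrist','w7.png'); s=snap('top')
cv2.imwrite('pics/t7z.png',cv2.resize(s['pixels'][110:260,190:330],None,fx=4,fy=4,interpolation=cv2.INTER_CUBIC))
E
```

```text
offset [-0.2461, -0.0919, 0.0009] rot [-0.1, -0.1, 13.9] rows>= 7
t: 9.95
tool_pos: [0.4323, -0.0254, 0.0959]
orientation: [2.302, -2.137, -0.001]
contact_force: [0.0, -1.0, -1.3]
width: 0.0162
t 9.95 tcp [ 0.4323 -0.0254  0.0959] xyaw -85.75 z [-0.001 -0.    -1.   ] F [ 0.  -1.  -1.3] w 0.0162 q [ 0.39  0.15 -0.43  2.05  0.07  0.96 -1.58]
```

View pics/w7.png

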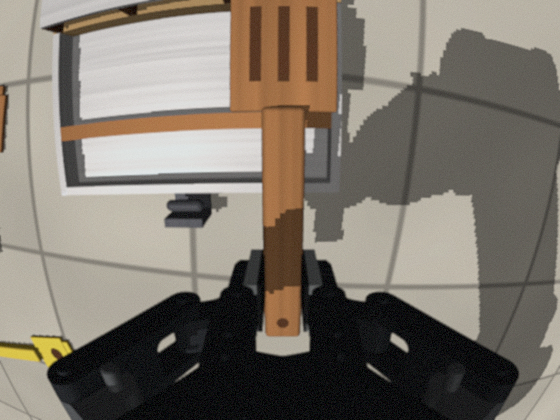

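View pics/t7z.png

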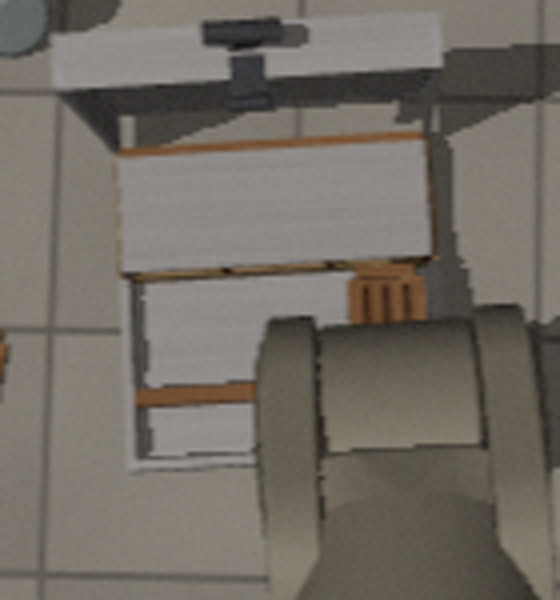

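```bash
cat > held.py <<'E'
from h import *
def held(s,c=(.549,.0465),yaw=4.4,hr=(.02,.12),umin=190,umax=340,vmin=120,vmax=215,ang=None):
    W=cloud(s);hsv=cv2.cvtColor(s['pixels'],cv2.COLOR_BGR2HSV)
    m=cv2.inRange(hsv,(4,90,50),(18,255,255))>0
    a=np.radians(yaw);X=np.array([np.cos(a),np.sin(a)]);Y=np.array([-X[1],X[0]])
    v,u=np.mgrid[:420,:560]
    k=m&(u>umin)&(u<umax)&(v>vmin)&(v<vmax)&(W[...,2]>hr[0])&(W[...,2]<hr[1])
    n,l,st,_=cv2.connectedComponentsWithStats(k.astype(np.uint8)); 
    i=1+np.argmax(st[1:,4]); k=l==i
    z=np.nanmedian(W[k][:,2])
    cnt=max(cv2.findContours(k.astype(np.uint8),cv2.RETR_EXTERNAL,cv2.CHAIN_APPROX_NONE)[0],key=len)[:,0]
    P=np.array([ray(s,x,y,z)[:2] for x,y in cnt])-np.array(c)
    x=P@X*1000;y=P@Y*1000
    print('pix',st[i],'z',z.round(4),'case x',x.min().round(1),x.max().round(1),'y',y.min().round(1),y.max().round(1))
    for lo in range(int(x.min()),int(x.max()),8):
        q=y[(x>=lo)&(x<lo+8)]
        if len(q)>1: print('  x',lo,'ymid',((q.min()+q.max())/2).round(1),'w',np.ptp(q).round(1))
E
python3 - <<'E'
from held import *
s=env.snapshot('top'); held(s,hr=(.06,.12))
c=np.array([.549,.0465]);a=np.radians(4.4);X=np.array([np.cos(a),np.sin(a)]);Y=np.array([-X[1],X[0]])
for n,u,v,h in [('d1',190+228/4,110+270/4,.046),('d2',190+330/4,110+265/4,.046),('bl',190+121/4,110+277/4,.046),('br',190+432/4,110+258/4,.046)]:
    p=ray(s,u,v,h)[:2]-c; print(n,(p@X*1000).round(1),(p@Y*1000).round(1))
E
```

```text
pix [277 176  19  15 260] z 0.0827 case x -24.5 9.9 y -85.8 -42.4
  x -24 ymid -63.6 w 42.4
  x -16 ymid -63.9 w 42.7
  x -8 ymid -64.3 w 42.7
  x 0 ymid -64.6 w 42.5
  x 8 ymid -61.5 w 30.6
d1 17.4 30.1
d2 16.7 -32.4
bl 17.0 95.9
br 17.3 -94.9
```

```bash
python3 -m crank '[{"offset":[-0.0015,0,0.02],"rot":[0,0,0]},{"offset":[-0.0015,0,0.04],"rot":[0,0,0]},{"offset":[-0.0015,0,0.05],"rot":[0,0,0]},{"offset":[-0.0015,0,0.05],"rot":[0,0,0]},{"offset":[-0.0015,0,0.05],"rot":[0,0,0]}]'
python3 - <<'E'
from held import *
stat(); s=env.snapshot('top'); held(s,hr=(.03,.12))
cv2.imwrite('pics/t8z.png',cv2.resize(s['pixels'][110:260,190:330],None,fx=4,fy=4,interpolation=cv2.INTER_CUBIC))
s=snap('side');cv2.imwrite('pics/s8z.png',cv2.resize(s['pixels'][130:270,180:340],None,fx=4,fy=4,interpolation=cv2.INTER_CUBIC))
E
```

```text
t: 10.52
tool_pos: [0.4324, -0.0235, 0.0464]
orientation: [2.302, -2.137, -0.002]
contact_force: [-0.2, -0.0, 0.0]
width: 0.0165
t 10.52 tcp [ 0.4324 -0.0235  0.0464] xyaw -85.76 z [-0.001  0.    -1.   ] F [-0.2 -0.   0. ] w 0.0165 q [ 0.37  0.23 -0.42  2.09  0.12  0.85 -1.62]
pix [277 179  18  17 238] z 0.0326 case x -28.6 9.8 y -83.4 -40.6
  x -28 ymid -61.9 w 42.3
  x -20 ymid -62.3 w 42.2
  x -12 ymid -61.6 w 39.9
  x -4 ymid -62.0 w 39.9
  x 4 ymid -61.3 w 32.4
```

View pics/t8z.png

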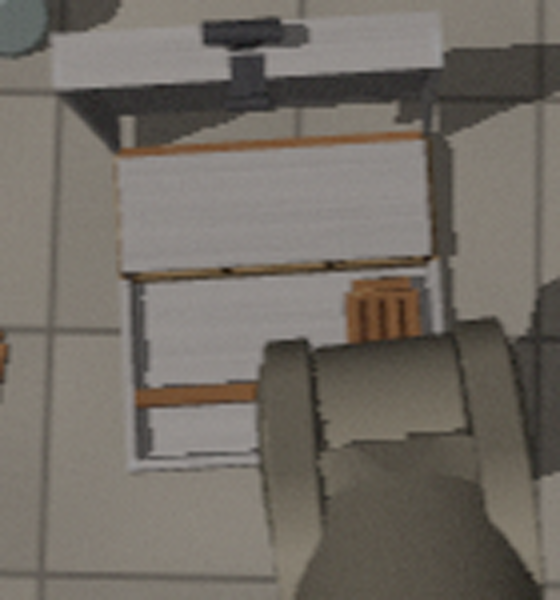

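View pics/s8z.png

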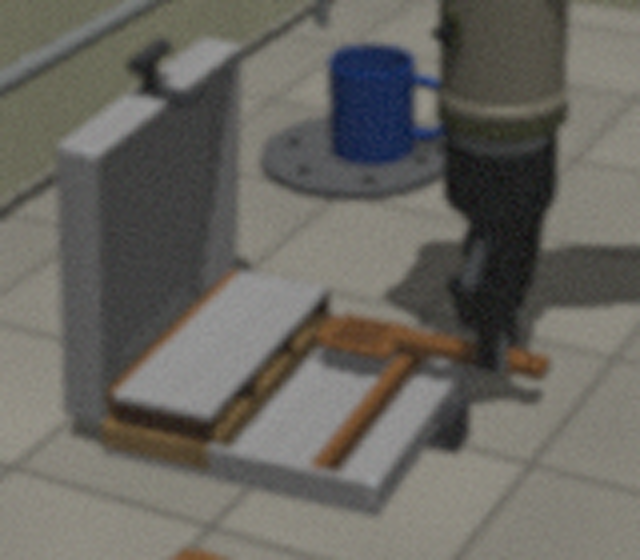

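The blade is level in front of the right slot, with its top at 33 mm and its centre at y = -62. I'll slide it in.

```bash
python3 -m crank '[{"offset":[0,-0.006,0],"rot":[0,0,0]},{"offset":[0,-0.012,0],"rot":[0,0,0]},{"offset":[0,-0.018,0],"rot":[0,0,0]},{"offset":[0,-0.024,0],"rot":[0,0,0]},{"offset":[0,-0.030,0],"rot":[0,0,0]},{"offset":[0,-0.030,0],"rot":[0,0,0]}]'
python3 - <<'E'
from held import *
stat(); s=snap('wrist','w9.png'); s=env.snapshot('top'); held(s,hr=(.026,.12),)
E
```

```text
t: 11.12
tool_pos: [0.4642, -0.0206, 0.0467]
orientation: [-2.302, 2.136, -0.001]
contact_force: [0.3, 0.5, -0.4]
width: 0.0164
t 11.12 tcp [ 0.4642 -0.0206  0.0467] xyaw -85.7 z [ 0.001  0.    -1.   ] F [ 0.3  0.5 -0.4] w 0.0164 q [ 0.35  0.29 -0.42  2.02  0.15  0.87 -1.65]
pix [220 143  77   6 156] z 0.0465 case x 92.9 98.6 y -94.7 93.2
  x 92 ymid -0.8 w 187.9
```

View pics/w9.png

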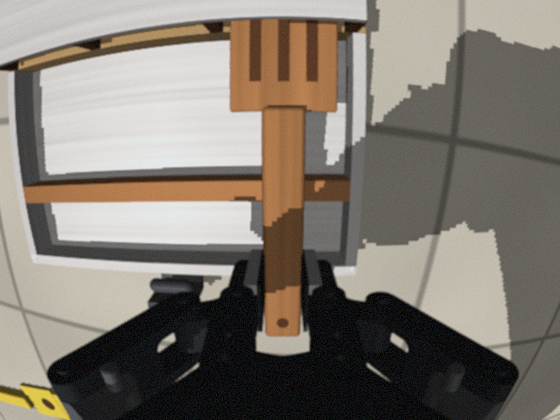

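Entry shows no contact force. The remaining travel is about 45 mm.

```bash
python3 -m crank '[{"offset":[0,-0.006,0],"rot":[0,0,0]},{"offset":[0,-0.012,0],"rot":[0,0,0]},{"offset":[0,-0.018,0],"rot":[0,0,0]},{"offset":[0,-0.024,0],"rot":[0,0,0]},{"offset":[0,-0.030,0],"rot":[0,0,0]},{"offset":[0,-0.035,0],"rot":[0,0,0]},{"offset":[0,-0.039,0],"rot":[0,0,0]},{"offset":[0,-0.043,0],"rot":[0,0,0]},{"offset":[0,-0.043,0],"rot":[0,0,0]}]'
python3 - <<'E'
from held import *
stat(); s=snap('wrist','w10.png'); s=env.snapshot('top'); 
cv2.imwrite('pics/t10z.png',cv2.resize(s['pixels'][110:260,190:330],None,fx=4,fy=4,interpolation=cv2.INTER_CUBIC))
E
```

```text
t: 11.97
tool_pos: [0.5063, -0.0175, 0.0466]
orientation: [-2.303, 2.136, -0.0]
contact_force: [-0.0, -0.5, -0.5]
width: 0.0166
t 11.97 tcp [ 0.5063 -0.0175  0.0466] xyaw -85.71 z [ 0.001  0.    -1.   ] F [-0.  -0.5 -0.5] w 0.0166 q [ 0.31  0.37 -0.4   1.91  0.18  0.9  -1.67]
```

View pics/w10.png

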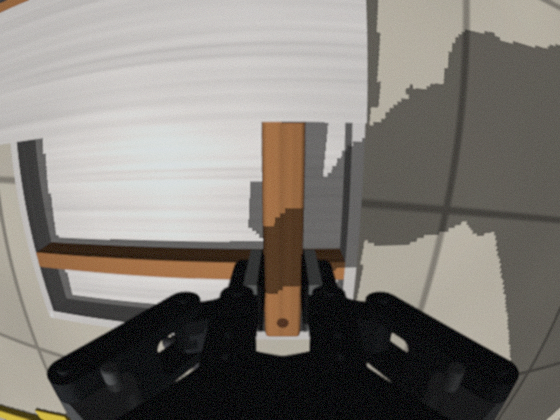

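```bash
python3 -m crank '[{"offset":[0,-0.002,0.002],"rot":[0,0,0]},{"offset":[0,-0.002,0.002],"rot":[0,0,0]}]'
python3 -m crank '[{"offset":[0,0,0],"rot":[0,0,0]},{"offset":[0,0,0],"rot":[0,0,0]},{"offset":[0,0,0],"rot":[0,0,0]},{"offset":[0,0,0],"rot":[0,0,0]},{"offset":[0,0,-0.02],"rot":[0,0,0]},{"offset":[0,0,-0.06],"rot":[0,0,0]},{"offset":[0,0,-0.1],"rot":[0,0,0]},{"offset":[0,0,-0.12],"rot":[0,0,0]},{"offset":[0,0,-0.12],"rot":[0,0,0]}]' 0.35
python3 - <<'E'
from held import *
stat(); s=snap('wrist','w11.png'); import meas; s=snap('top','t11.png'); meas.spat(s)
E
```

```text
t: 12.23
tool_pos: [0.5074, -0.0175, 0.0442]
orientation: [2.303, -2.137, -0.0]
contact_force: [0.0, -0.1, -0.5]
width: 0.0163
t: 12.98
tool_pos: [0.5105, -0.0172, 0.1702]
orientation: [-2.299, 2.133, -0.011]
contact_force: [0.5, -0.3, -0.3]
width: 0.0303
t 12.98 tcp [ 0.5105 -0.0172  0.1702] xyaw -85.7 z [ 0.009 -0.001 -1.   ] F [ 0.5 -0.3 -0.3] w 0.0303 q [ 0.35  0.22 -0.43  1.78  0.1   1.15 -1.61]
comp [166 190  26  68 731] z med 0.0075322498352592415
  rect c,size,ang [450.  254.3] [ 45.6 169. ]
  yaw deg to blade -8.677616
comp [224 206  27   6 120] z med 0.02452733494745496
  rect c,size,ang [491.2 104.4] [11.2 65.9]
  yaw deg to blade 94.42837
```

View pics/w11.png

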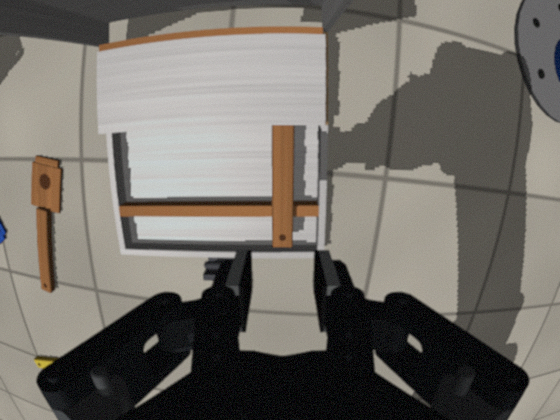

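View pics/t11.png

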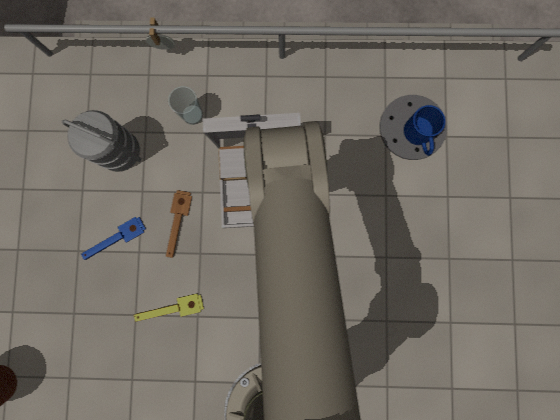

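b is home in the right slot, with its handle end inside the front wall. Next is spatula_c.

```bash
python3 - <<'E'
from h import *
stat(); go(.4056,.2618,.17,-98.9)
E
```

```text
t 13.08 tcp [ 0.508  -0.0176  0.1655] xyaw -85.72 z [ 0.002 -0.    -1.   ] F [-0.4  0.  -1.3] w 0.03 q [ 0.35  0.22 -0.43  1.79  0.1   1.15 -1.61]
offset [-0.2862, 0.0813, -0.0049] rot [-0.1, -0.0, 13.2] rows>= 8
```

```bash
python3 -m crank '[{"offset":[-0.286,0.081,-0.005],"rot":[0,0,13.2]},{"offset":[-0.286,0.081,-0.005],"rot":[0,0,13.2]},{"offset":[-0.286,0.081,-0.005],"rot":[0,0,13.2]},{"offset":[-0.286,0.081,-0.005],"rot":[0,0,13.2]},{"offset":[-0.286,0.081,-0.005],"rot":[0,0,13.2]},{"offset":[-0.286,0.081,-0.005],"rot":[0,0,13.2]},{"offset":[-0.286,0.081,-0.005],"rot":[0,0,13.2]},{"offset":[-0.286,0.081,-0.005],"rot":[0,0,13.2]},{"offset":[-0.286,0.081,-0.005],"rot":[0,0,13.2]},{"offset":[-0.286,0.081,-0.005],"rot":[0,0,13.2]},{"offset":[-0.286,0.081,-0.005],"rot":[0,0,13.2]},{"offset":[-0.286,0.081,-0.005],"rot":[0,0,13.2]}]' 0.6
python3 - <<'E'
from h import *
import meas
stat(); s=snap('wrist','w12.png');s=snap('top','t12.png');meas.spat(s)
E
```

```text
t: 14.08
tool_pos: [0.4058, 0.26, 0.1688]
orientation: [2.038, -2.389, 0.0]
contact_force: [-0.1, -0.6, 1.0]
width: 0.0514
t 14.08 tcp [0.4058 0.26   0.1688] xyaw -99.06 z [-0.001 -0.001 -1.   ] F [-0.1 -0.6  1. ] w 0.0514 q [-0.06  0.19 -0.63  1.84  0.12  1.16 -2.47]
comp [219 143  78   6 161] z med 0.046361624388562506
  rect c,size,ang [644.4  54.3] [  5.8 190.4]
  yaw deg to blade 94.19814
comp [224 175  75  43 598] z med 0.027553941144043526
  rect c,size,ang [497.5  34. ] [107.1 184.9]
  yaw deg to blade -55.479004
comp [170 190  22  48 587] z med 0.0065908212077359085
  rect c,size,ang [474.1 251.6] [ 45.8 120.8]
  yaw deg to blade -9.466152
```

View pics/w12.png

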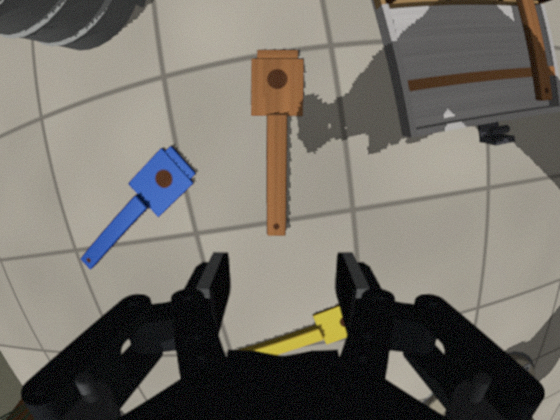

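View pics/t12.png

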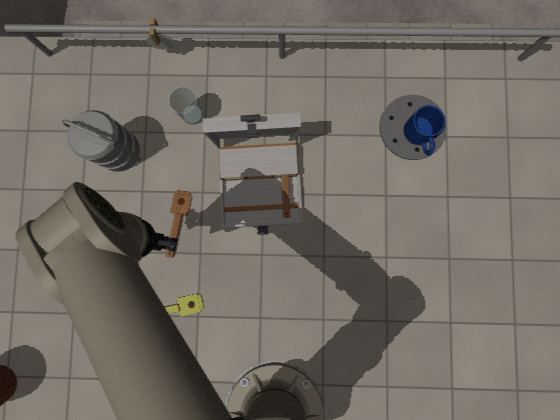

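```bash
python3 -m crank '[{"offset":[-0.004,0,0.04],"rot":[0,0,0]},{"offset":[-0.004,0,0.08],"rot":[0,0,0]},{"offset":[-0.004,0,0.11],"rot":[0,0,0]},{"offset":[-0.004,0,0.13],"rot":[0,0,0]},{"offset":[-0.004,0,0.145],"rot":[0,0,0]},{"offset":[-0.004,0,0.150],"rot":[0,0,0]},{"offset":[-0.004,0,0.150],"rot":[0,0,0]},{"offset":[-0.004,0,0.150],"rot":[0,0,0]}]' 0.6 50
python3 -c "
from h import *
stat();snap('wrist','w13.png')"
```

```text
t: 14.85
tool_pos: [0.4065, 0.2656, 0.0201]
orientation: [-2.041, 2.388, -0.0]
contact_force: [0.4, 0.4, 0.6]
width: 0.0517
t 14.85 tcp [0.4065 0.2656 0.0201] xyaw -98.95 z [ 0.  0. -1.] F [0.4 0.4 0.6] w 0.0517 q [-0.15  0.4  -0.58  1.97  0.29  0.85 -2.61]
```

View pics/w13.png

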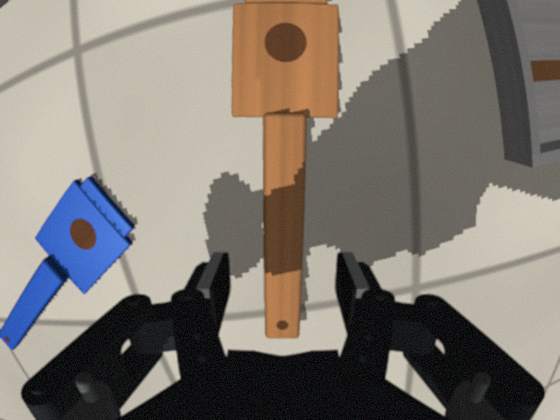

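```bash
python3 -m crank '[{"offset":[0,0,0.001],"rot":[0,0,0]},{"offset":[0,0,0.001],"rot":[0,0,0]},{"offset":[0,0,0.001],"rot":[0,0,0]},{"offset":[0,0,0.001],"rot":[0,0,0]},{"offset":[0,0,0.001],"rot":[0,0,0]},{"offset":[0,0,0.001],"rot":[0,0,0]}]' 0 50
python3 -m crank '[{"offset":[0,0,-0.01],"rot":[0,0,0]},{"offset":[0,0,-0.03],"rot":[0,0,0]},{"offset":[0,0,-0.05],"rot":[0,0,0]},{"offset":[0,0,-0.07],"rot":[0,0,0]},{"offset":[0,0,-0.082],"rot":[0,0,0]},{"offset":[0,0,-0.082],"rot":[0,0,0]}]'
python3 - <<'E'
from h import *
stat(); go(.4246,.0996,.1,-85.6); snap('wrist','w14.png')
E
```

```text
t: 15.4
tool_pos: [0.4066, 0.266, 0.0195]
orientation: [-2.041, 2.386, -0.001]
contact_force: [-1.0, -0.3, 6.9]
width: 0.0163
t: 15.9
tool_pos: [0.4074, 0.2667, 0.1036]
orientation: [-2.039, 2.383, -0.002]
contact_force: [0.5, 0.9, -0.0]
width: 0.0164
t 15.9 tcp [0.4074 0.2667 0.1036] xyaw -98.91 z [ 0.005  0.002 -1.   ] F [ 0.5  0.9 -0. ] w 0.0164 q [-0.09  0.27 -0.63  1.91  0.19  1.01 -2.53]
offset [0.1625, -0.0428, 0.0033] rot [-0.3, 0.1, -13.3] rows>= 5
```

View pics/w14.png

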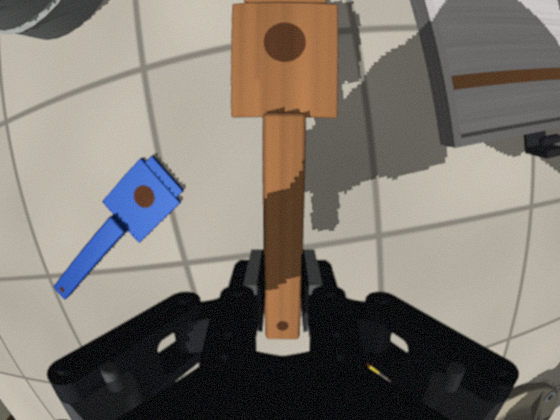

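```bash
python3 -m crank '[{"offset":[0.1625,-0.043,0.003],"rot":[0,0,-13.3]},{"offset":[0.1625,-0.043,0.003],"rot":[0,0,-13.3]},{"offset":[0.1625,-0.043,0.003],"rot":[0,0,-13.3]},{"offset":[0.1625,-0.043,0.003],"rot":[0,0,-13.3]},{"offset":[0.1625,-0.043,0.003],"rot":[0,0,-13.3]},{"offset":[0.1625,-0.043,0.003],"rot":[0,0,-13.3]},{"offset":[0.1625,-0.043,0.003],"rot":[0,0,-13.3]},{"offset":[0.1625,-0.043,0.003],"rot":[0,0,-13.3]}]'
python3 - <<'E'
from held import *
stat(); snap('wrist','w15.png'); s=snap('top'); held(s,hr=(.06,.12))
cv2.imwrite('pics/t15z.png',cv2.resize(s['pixels'][110:260,190:330],None,fx=4,fy=4,interpolation=cv2.INTER_CUBIC))
E
```

```text
t: 16.62
tool_pos: [0.4227, 0.0991, 0.0969]
orientation: [2.305, -2.134, -0.002]
contact_force: [0.1, 0.5, -0.6]
width: 0.0166
t 16.62 tcp [0.4227 0.0991 0.0969] xyaw -85.57 z [-0.001  0.    -1.   ] F [ 0.1  0.5 -0.6] w 0.0166 q [ 0.23  0.16 -0.57  2.04  0.11  0.97 -1.89]
pix [224 180  19  25 308] z 0.0827 case x -51.5 7.6 y 39.7 82.2
  x -51 ymid 49.9 w 16.6
  x -43 ymid 50.8 w 19.0
  x -35 ymid 52.7 w 23.8
  x -27 ymid 54.6 w 28.3
  x -19 ymid 57.7 w 35.5
  x -11 ymid 59.8 w 40.4
  x -3 ymid 62.0 w 40.3
  x 5 ymid 61.7 w 30.8
```

View pics/t15z.png

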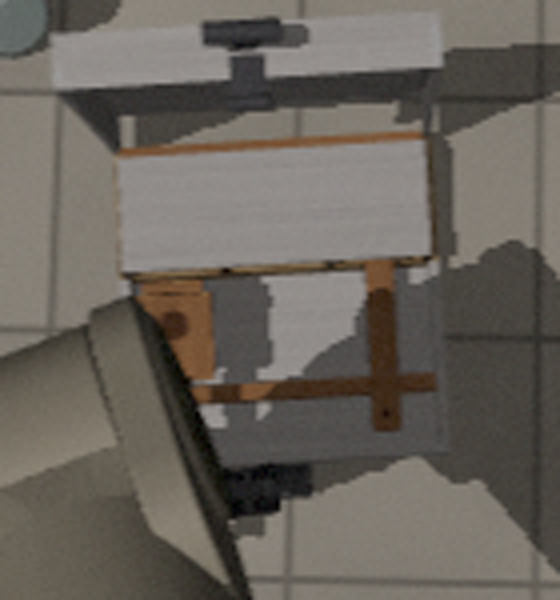

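```bash
python3 -m crank '[{"offset":[0,0,0.02],"rot":[0,0,0]},{"offset":[0,0,0.04],"rot":[0,0,0]},{"offset":[0,0,0.0505],"rot":[0,0,0]},{"offset":[0,0,0.0505],"rot":[0,0,0]},{"offset":[0,0,0.0505],"rot":[0,0,0]}]'
python3 - <<'E'
from held import *
stat(); s=env.snapshot('top'); held(s,hr=(.029,.12))
s=snap('side');cv2.imwrite('pics/s16z.png',cv2.resize(s['pixels'][130:270,180:340],None,fx=4,fy=4,interpolation=cv2.INTER_CUBIC))
E
```

```text
t: 17.13
tool_pos: [0.4228, 0.0992, 0.0468]
orientation: [2.306, -2.132, -0.002]
contact_force: [0.5, -0.1, -0.8]
width: 0.0164
t 17.13 tcp [0.4228 0.0992 0.0468] xyaw -85.52 z [-0.002  0.    -1.   ] F [ 0.5 -0.1 -0.8] w 0.0164 q [ 0.21  0.25 -0.56  2.08  0.17  0.86 -1.95]
pix [226 183  20  25 274] z 0.0326 case x -52.7 7.4 y 39.5 84.5
  x -52 ymid 48.1 w 17.3
  x -44 ymid 50.3 w 17.5
  x -36 ymid 52.3 w 22.5
  x -28 ymid 54.3 w 27.3
  x -20 ymid 57.7 w 34.8
  x -12 ymid 61.1 w 42.2
  x -4 ymid 62.1 w 44.8
  x 4 ymid 60.5 w 32.2
```

View pics/s16z.png

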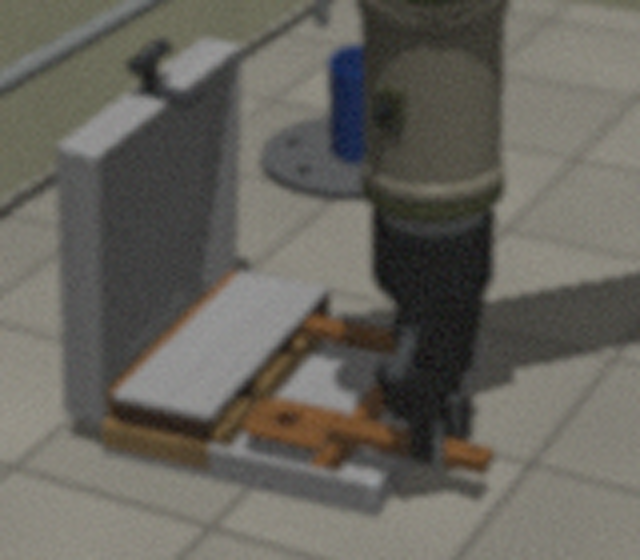

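Aligned, so I'll slide it in, checking at the halfway point.

```bash
python3 -m crank '[{"offset":[0,-0.006,0],"rot":[0,0,0]},{"offset":[0,-0.012,0],"rot":[0,0,0]},{"offset":[0,-0.018,0],"rot":[0,0,0]},{"offset":[0,-0.024,0],"rot":[0,0,0]},{"offset":[0,-0.030,0],"rot":[0,0,0]},{"offset":[0,-0.030,0],"rot":[0,0,0]}]'
python3 - <<'E'
from held import *
stat(); s=snap('wrist','w17.png')
E
```

```text
t: 17.73
tool_pos: [0.4547, 0.1009, 0.0472]
orientation: [-2.303, 2.135, -0.001]
contact_force: [0.6, -1.0, 0.1]
width: 0.0162
t 17.73 tcp [0.4547 0.1009 0.0472] xyaw -85.64 z [ 0.001  0.001 -1.   ] F [ 0.6 -1.   0.1] w 0.0162 q [ 0.19  0.31 -0.54  2.01  0.2   0.88 -1.95]
```

View pics/w17.png

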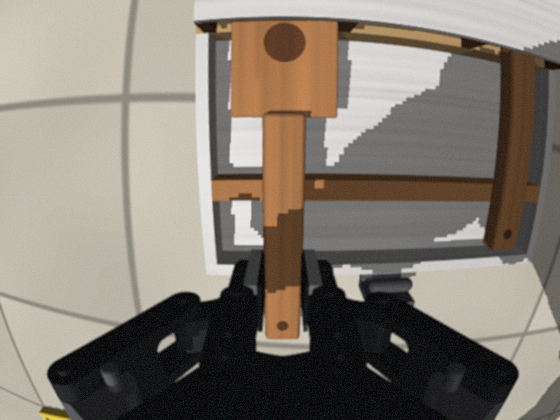

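```bash
python3 -m crank '[{"offset":[0,-0.006,0],"rot":[0,0,0]},{"offset":[0,-0.012,0],"rot":[0,0,0]},{"offset":[0,-0.018,0],"rot":[0,0,0]},{"offset":[0,-0.024,0],"rot":[0,0,0]},{"offset":[0,-0.030,0],"rot":[0,0,0]},{"offset":[0,-0.035,0],"rot":[0,0,0]},{"offset":[0,-0.040,0],"rot":[0,0,0]},{"offset":[0,-0.044,0],"rot":[0,0,0]},{"offset":[0,-0.047,0.0005],"rot":[0,0,0]},{"offset":[0,-0.048,0.002],"rot":[0,0,0]},{"offset":[0,-0.048,0.002],"rot":[0,0,0]}]'
python3 - <<'E'
from held import *
stat(); s=snap('wrist','w18.png')
E
```

```text
t: 18.7
tool_pos: [0.501, 0.1044, 0.0447]
orientation: [2.305, -2.135, -0.001]
contact_force: [-0.5, 0.3, -0.7]
width: 0.0164
t 18.7 tcp [0.501  0.1044 0.0447] xyaw -85.61 z [-0.  0. -1.] F [-0.5  0.3 -0.7] w 0.0164 q [ 0.17  0.4  -0.52  1.89  0.24  0.91 -1.96]
```

View pics/w18.png

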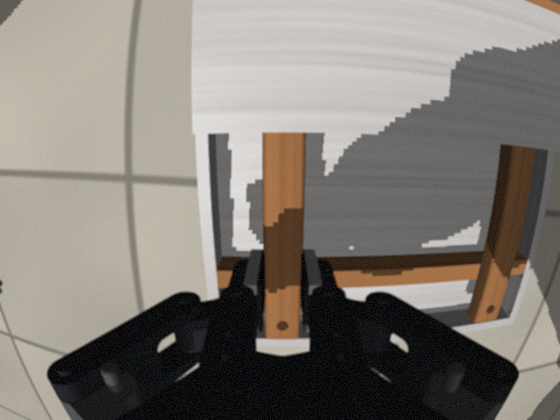

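```bash
python3 -m crank '[{"offset":[0,0,0],"rot":[0,0,0]},{"offset":[0,0,0],"rot":[0,0,0]},{"offset":[0,0,0],"rot":[0,0,0]},{"offset":[0,0,0],"rot":[0,0,0]},{"offset":[0,0,-0.02],"rot":[0,0,0]},{"offset":[0,0,-0.06],"rot":[0,0,0]},{"offset":[0,0,-0.1],"rot":[0,0,0]},{"offset":[0,0.02,-0.14],"rot":[0,0,0]},{"offset":[0.04,0.04,-0.17],"rot":[0,0,0]},{"offset":[0.08,0.06,-0.18],"rot":[0,0,0]},{"offset":[0.12,0.06,-0.18],"rot":[0,0,0]},{"offset":[0.16,0.06,-0.18],"rot":[0,0,0]},{"offset":[0.20,0.06,-0.18],"rot":[0,0,0]},{"offset":[0.24,0.06,-0.18],"rot":[0,0,0]},{"offset":[0.28,0.06,-0.18],"rot":[0,0,0]},{"offset":[0.32,0.06,-0.18],"rot":[0,0,0]},{"offset":[0.36,0.06,-0.18],"rot":[0,0,0]},{"offset":[0.36,0.06,-0.18],"rot":[0,0,0]}]' 0.35
python3 - <<'E'
from held import *
stat(); s=snap('top','t19.png');
cv2.imwrite('pics/t19z.png',cv2.resize(s['pixels'][110:250,190:330],None,fx=4.2,fy=4.2,interpolation=cv2.INTER_CUBIC))
W=cloud(s);c=np.array([.549,.0465]);a=np.radians(4.4);X=np.array([np.cos(a),np.sin(a)]);Y=np.array([-X[1],X[0]])
C=np.stack([(W[...,:2]-c)@X,(W[...,:2]-c)@Y],-1)*1000
v,u=np.mgrid[:420,:560]
hsv=cv2.cvtColor(s['pixels'],cv2.COLOR_BGR2HSV); m=cv2.inRange(hsv,(4,90,20),(18,255,255))>0
for lo,hi in ((-75,-50),(50,75)):
    k=m&(C[...,1]>lo)&(C[...,1]<hi)&(W[...,2]>.031)&(W[...,2]<.043)&(C[...,0]<15)&(C[...,0]>-100)
    print('handle',k.sum(),C[k].min(0).round(1),C[k].max(0).round(1),'z',np.median(W[k][:,2]))
E
```

```text
t: 20.25
tool_pos: [0.4666, -0.2682, 0.2245]
orientation: [2.291, -2.145, 0.002]
contact_force: [-1.8, -0.8, -0.1]
width: 0.0299
t 20.25 tcp [ 0.4666 -0.2682  0.2245] xyaw -86.21 z [-0.001 -0.003 -1.   ] F [-1.8 -0.8 -0.1] w 0.0299 q [ 0.67  0.22 -0.25  1.64  0.06  1.29 -1.09]
handle 268 [-84.6 -68.9] [ 15.  -51.1] z 0.0364816513788534
handle 258 [-82.5  52.8] [14.8 69.1] z 0.0366569168033235
```

View pics/t19z.png

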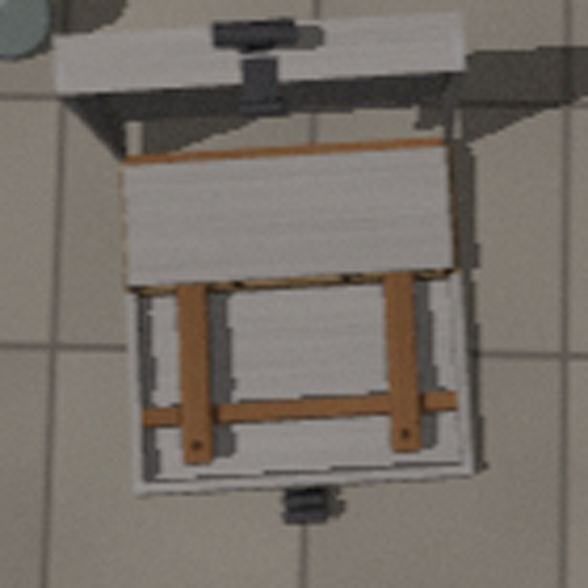

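Both spatulas are home. Their handle ends sit at case x ≈ -84 and the handle tops at 36.5 mm. Next is the lid.

```bash
python3 - <<'E'
from h import *
s=env.snapshot('top');W=cloud(s)
k=(s['pixels'].max(-1)<62); v,u=np.mgrid[:420,:560]; k&=(u>235)&(u<265)&(v>110)&(v<124)&(W[...,2]>.23)
print(k.sum(),np.median(W[k],0),W[k].min(0),W[k].max(0))
stat(); go(.6584,.0560,.33,-85.6)
E
```

```text
111 [0.6472031  0.05472372 0.25602168] [0.64237692 0.03720772 0.23290836] [0.65351439 0.07309753 0.26041606]
t 20.35 tcp [ 0.468  -0.2618  0.2245] xyaw -85.89 z [-0.001  0.    -1.   ] F [0.7 1.1 0.8] w 0.0299 q [ 0.67  0.22 -0.25  1.64  0.06  1.29 -1.1 ]
offset [-0.3033, -0.2127, -0.1056] rot [0.0, 0.0, -0.3] rows>= 10
```

```bash
python3 -m crank '[{"offset":[0,0,-0.04],"rot":[0,0,0]},{"offset":[0,0,-0.08],"rot":[0,0,0]},{"offset":[-0.303,-0.208,-0.106],"rot":[0,0,0]},{"offset":[-0.303,-0.208,-0.106],"rot":[0,0,0]},{"offset":[-0.303,-0.208,-0.106],"rot":[0,0,0]},{"offset":[-0.303,-0.208,-0.106],"rot":[0,0,0]},{"offset":[-0.303,-0.208,-0.106],"rot":[0,0,0]},{"offset":[-0.303,-0.208,-0.106],"rot":[0,0,0]},{"offset":[-0.303,-0.208,-0.106],"rot":[0,0,0]},{"offset":[-0.303,-0.208,-0.106],"rot":[0,0,0]},{"offset":[-0.303,-0.208,-0.106],"rot":[0,0,0]},{"offset":[-0.303,-0.208,-0.106],"rot":[0,0,0]},{"offset":[-0.303,-0.208,-0.106],"rot":[0,0,0]},{"offset":[-0.303,-0.208,-0.106],"rot":[0,0,0]}]' 1 30
python3 - <<'E'
from h import *
stat(); snap('wrist','w20.png'); s=snap('side'); cv2.imwrite('pics/s20z.png',cv2.resize(s['pixels'][60:260,150:350],None,fx=3,fy=3,interpolation=cv2.INTER_CUBIC))
E
```

```text
t: 21.52
tool_pos: [0.6526, 0.06, 0.3309]
orientation: [2.307, -2.132, -0.001]
contact_force: [1.1, -0.9, 0.0]
width: 0.085
t 21.52 tcp [0.6526 0.06   0.3309] xyaw -85.5 z [-0.  0. -1.] F [ 1.1 -0.9  0. ] w 0.085 q [ 0.13  0.47 -0.43  1.1   0.19  1.61 -1.75]
```

View pics/w20.png

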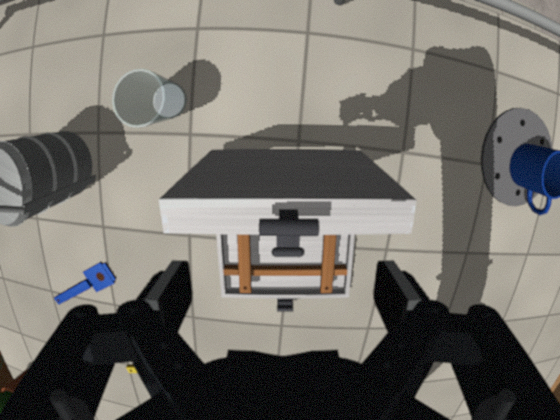

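View pics/s20z.png

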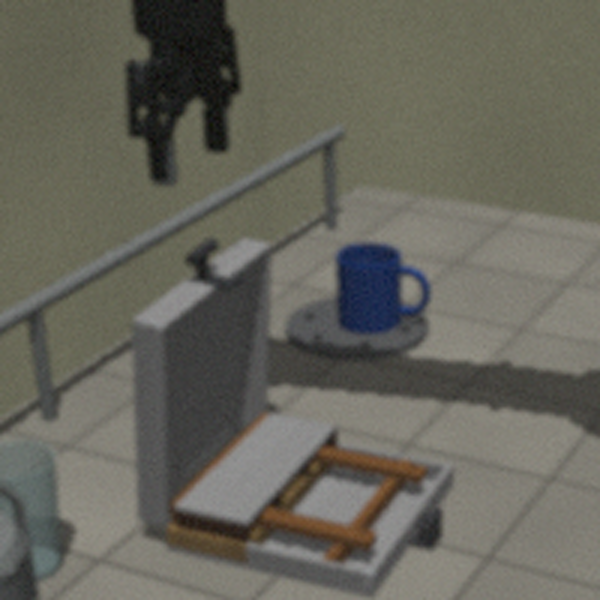

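```bash
cat >> h.py <<'E'
def fish(s,u,v,z=None):
    f=foc(s);du=u-s['cx'];dv=v-s['cy'];r=np.hypot(du,dv);th=r/f
    z=s['z_map'][int(v),int(u)] if z is None else z
    k=np.tan(th)/max(r,1e-9)*z
    return rot(s['orientation'])@np.array([du*k,dv*k,z])+np.array(s['eye'])
E
python3 - <<'E'
from h import *
s=env.snapshot('wrist')
for u,v in [(262,227),(289,222),(289,227),(289,233),(316,227),(289,205),(289,240),(280,296)]: print(u,v,fish(s,u,v).round(4))
stat()
E
```

```text
262 227 [0.6509 0.0712 0.2555]
289 222 [0.6555 0.0537 0.2549]
289 227 [0.6523 0.0535 0.2556]
289 233 [0.648  0.0531 0.2555]
316 227 [0.6423 0.0313 0.2237]
289 205 [0.6585 0.0534 0.2249]
289 240 [0.6309 0.0511 0.2257]
280 296 [0.4539 0.0464 0.0238]
t 21.67 tcp [0.6527 0.0576 0.3315] xyaw -85.71 z [ 0.001 -0.001 -1.   ] F [0.1 0.8 0.1] w 0.0859 q [ 0.13  0.47 -0.43  1.1   0.19  1.61 -1.75]
```

```bash
python3 -m crank '[{"offset":[0.003,0.001,0.03],"rot":[0,0,0]},{"offset":[0.003,0.001,0.06],"rot":[0,0,0]},{"offset":[0.003,0.001,0.078],"rot":[0,0,0]},{"offset":[0.003,0.001,0.078],"rot":[0,0,0]},{"offset":[0.003,0.001,0.078],"rot":[0,0,0]}]' 1 30
python3 -m crank '[{"offset":[0,0,0],"rot":[0,0,0]},{"offset":[0,0,0],"rot":[0,0,0]},{"offset":[0,0,0],"rot":[0,0,0]},{"offset":[0,0,0],"rot":[0,0,0]},{"offset":[0,0,0],"rot":[0,0,0]},{"offset":[0,0,0],"rot":[0,0,0]},{"offset":[0,0,0],"rot":[0,0,0]}]' 0.3 30
python3 - <<'E'
from h import *
stat(); snap('wrist','w21.png')
E
```

```text
t: 22.08
tool_pos: [0.6516, 0.0545, 0.2529]
orientation: [2.302, -2.136, -0.001]
contact_force: [0.2, -0.4, 0.8]
width: 0.0853
t: 22.67
tool_pos: [0.6528, 0.056, 0.2546]
orientation: [-2.303, 2.133, -0.003]
contact_force: [-0.7, -0.3, 6.1]
width: 0.0392
t 22.67 tcp [0.6528 0.056  0.2546] xyaw -85.61 z [ 0.002  0.    -1.   ] F [-0.7 -0.3  6.1] w 0.0392 q [ 0.15  0.48 -0.43  1.25  0.2   1.45 -1.76]
```

View pics/w21.png

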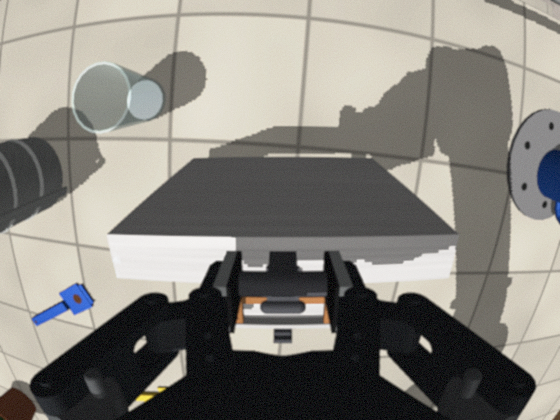

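```bash
python3 -m crank '[{"offset":[0,0.009,0],"rot":[0,0,0]},{"offset":[0,0.0192,0.0006],"rot":[0,0,0]},{"offset":[0,0.0305,0.0018],"rot":[0,0,0]},{"offset":[0,0.0416,0.0033],"rot":[0,0,0]},{"offset":[0,0.0527,0.0055],"rot":[0,0,0]},{"offset":[0,0.0637,0.0082],"rot":[0,0,0]},{"offset":[0,0.0745,0.0116],"rot":[0,0,0]},{"offset":[0,0.0851,0.0154],"rot":[0,0,0]},{"offset":[0,0.0955,0.0198],"rot":[0,0,0]},{"offset":[0,0.1057,0.0246],"rot":[0,0,0]},{"offset":[0,0.1156,0.03],"rot":[0,0,0]},{"offset":[0,0.1253,0.0358],"rot":[0,0,0]},{"offset":[0,0.1347,0.0422],"rot":[0,0,0]},{"offset":[0,0.1437,0.049],"rot":[0,0,0]}]'
python3 -c "
from h import *
stat()"
```

```text
t: 23.88
tool_pos: [0.509, 0.045, 0.2047]
orientation: [-2.304, 2.134, -0.002]
contact_force: [-0.4, -0.7, 3.0]
width: 0.0392
t 23.88 tcp [0.509  0.045  0.2047] xyaw -85.6 z [ 0.002  0.    -1.   ] F [-0.4 -0.7  3. ] w 0.0392 q [ 0.26  0.2  -0.46  1.73  0.09  1.24 -1.72]
```

```bash
python3 -m crank '[{"offset":[0,0.0088,0.0073],"rot":[0,0,0]},{"offset":[0,0.017,0.0149],"rot":[0,0,0]},{"offset":[0,0.0249,0.023],"rot":[0,0,0]},{"offset":[0,0.0323,0.0314],"rot":[0,0,0]},{"offset":[0,0.0394,0.0402],"rot":[0,0,0]},{"offset":[0,0.046,0.0494],"rot":[0,0,0]},{"offset":[0,0.0522,0.0589],"rot":[0,0,0]},{"offset":[0,0.0578,0.0687],"rot":[0,0,0]},{"offset":[0,0.063,0.0787],"rot":[0,0,0]},{"offset":[0,0.0677,0.089],"rot":[0,0,0]},{"offset":[0,0.0718,0.0995],"rot":[0,0,0]},{"offset":[0,0.0754,0.1102],"rot":[0,0,0]},{"offset":[0,0.0785,0.1211],"rot":[0,0,0]},{"offset":[0,0.0785,0.1211],"rot":[0,0,0]}]'
python3 - <<'E'
from h import *
stat(); snap('wrist','w22.png'); s=snap('side'); cv2.imwrite('pics/s22z.png',cv2.resize(s['pixels'][60:260,150:350],None,fx=3,fy=3,interpolation=cv2.INTER_CUBIC))
E
```

```text
t: 25.05
tool_pos: [0.4296, 0.0389, 0.0811]
orientation: [2.304, -2.134, -0.002]
contact_force: [-0.7, 0.6, -1.0]
width: 0.0391
t 25.05 tcp [0.4296 0.0389 0.0811] xyaw -85.6 z [-0.002  0.    -1.   ] F [-0.7  0.6 -1. ] w 0.0391 q [ 0.27  0.17 -0.47  2.06  0.09  0.93 -1.74]
```

View pics/s22z.png

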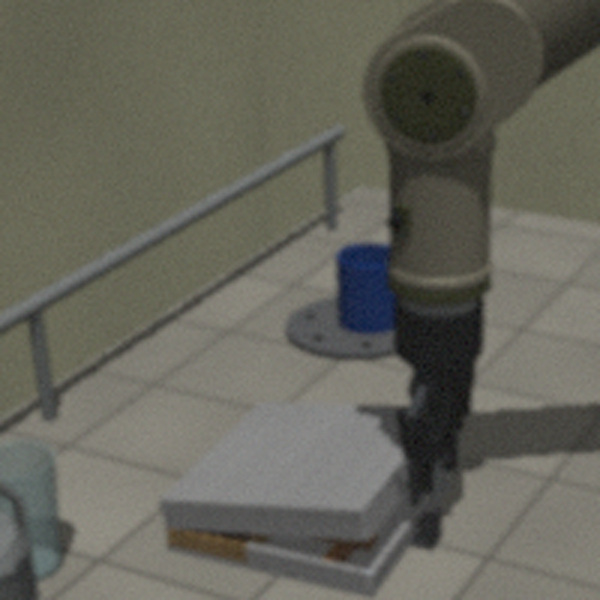

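```bash
python3 -m crank '[{"offset":[0,0,0],"rot":[0,0,0]},{"offset":[0,0,0],"rot":[0,0,0]},{"offset":[0,0,0],"rot":[0,0,0]},{"offset":[0,0,-0.03],"rot":[0,0,0]},{"offset":[0,0,-0.07],"rot":[0,0,0]},{"offset":[0,-0.03,-0.07],"rot":[0,0,0]},{"offset":[0,-0.04,-0.07],"rot":[0,0,0]},{"offset":[0,-0.04,-0.07],"rot":[0,0,0]}]' 0.7
python3 -m crank '[{"offset":[0,0,0],"rot":[0,0,0]},{"offset":[0,0,0],"rot":[0,0,0]},{"offset":[0,0,0],"rot":[0,0,0]},{"offset":[0,0,0],"rot":[0,0,0]},{"offset":[0,0,0],"rot":[0,0,0]},{"offset":[0,0,0],"rot":[0,0,0]},{"offset":[0,0,0],"rot":[0,0,0]}]' 0 40
python3 - <<'E'
from h import *
stat(); snap('wrist','w23.png'); go(.4692,.0404,.105,-85.6)
E
```

```text
t: 25.82
tool_pos: [0.473, 0.0419, 0.1544]
orientation: [-2.302, 2.133, -0.004]
contact_force: [-0.0, -0.5, -0.7]
width: 0.0597
t: 26.4
tool_pos: [0.4704, 0.0419, 0.1529]
orientation: [2.305, -2.135, -0.0]
contact_force: [-0.7, 0.4, 0.3]
width: -0.0003
t 26.4 tcp [0.4704 0.0419 0.1529] xyaw -85.61 z [-0.  0. -1.] F [-0.7  0.4  0.3] w -0.0003 q [ 0.28  0.16 -0.47  1.89  0.08  1.11 -1.72]
offset [0.0014, 0.0014, 0.0479] rot [0.0, 0.0, -0.0] rows>= 2
```

View pics/w23.png

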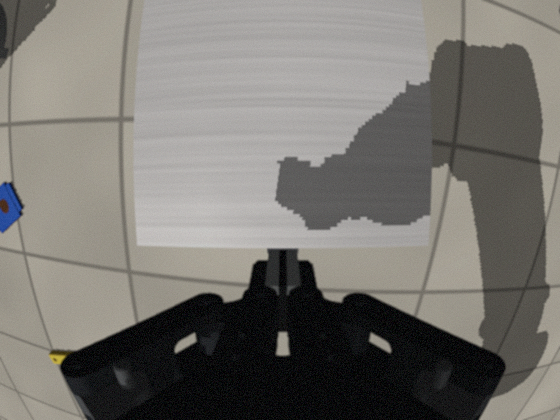

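```bash
python3 -m crank '[{"offset":[0,0,0.02],"rot":[0,0,0]},{"offset":[0,0,0.04],"rot":[0,0,0]},{"offset":[0,0,0.05],"rot":[0,0,0]},{"offset":[0,0,0.057],"rot":[0,0,0]},{"offset":[0,0,0.062],"rot":[0,0,0]},{"offset":[0,0,0.066],"rot":[0,0,0]},{"offset":[0,0,0.066],"rot":[0,0,0]}]'
python3 -m crank '[{"offset":[0,0,0.003],"rot":[0,0,0]},{"offset":[0,0,0.006],"rot":[0,0,0]},{"offset":[0,0,0.009],"rot":[0,0,0]},{"offset":[0,0,0.012],"rot":[0,0,0]},{"offset":[0,0,0.014],"rot":[0,0,0]},{"offset":[0,0,0.016],"rot":[0,0,0]},{"offset":[0,0,0.016],"rot":[0,0,0]}]'
python3 -c "
from h import *
stat()"
```

```text
t: 27.03
tool_pos: [0.4707, 0.0419, 0.0868]
orientation: [-2.305, 2.135, 0.0]
contact_force: [0.2, -0.0, -0.8]
width: 0.0002
t: 27.62
tool_pos: [0.4706, 0.0419, 0.0707]
orientation: [-2.305, 2.135, 0.0]
contact_force: [-0.1, 0.0, -0.3]
width: 0.0002
t 27.62 tcp [0.4706 0.0419 0.0707] xyaw -85.61 z [-0.  0. -1.] F [-0.1  0.  -0.3] w 0.0002 q [ 0.25  0.27 -0.46  1.98  0.15  0.93 -1.78]
```

```bash
python3 -m crank '[{"offset":[0,0,0.001],"rot":[0,0,0]},{"offset":[0,0,0.002],"rot":[0,0,0]},{"offset":[0,0,0.003],"rot":[0,0,0]},{"offset":[0,0,0.004],"rot":[0,0,0]}]'
python3 -c "
from h import *
s=snap('side'); cv2.imwrite('pics/s24z.png',cv2.resize(s['pixels'][140:260,180:340],None,fx=4,fy=4,interpolation=cv2.INTER_CUBIC))"
```

```text
t: 27.95
tool_pos: [0.4709, 0.042, 0.0693]
orientation: [2.305, -2.135, 0.002]
contact_force: [-17.0, -2.5, 42.9]
width: -0.0001
```

View pics/s24z.png

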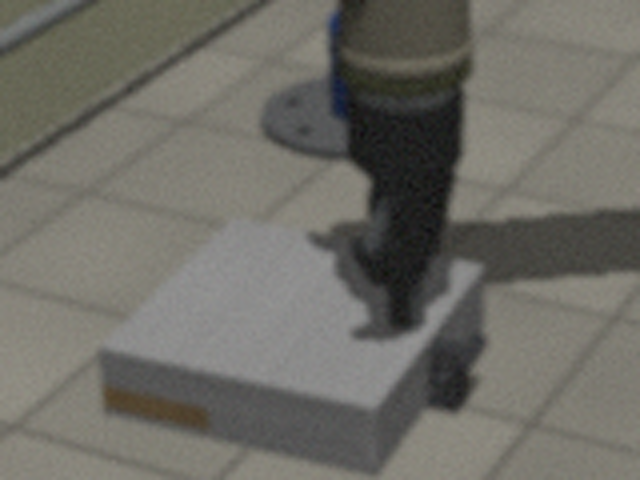

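```bash
python3 -m crank '[{"offset":[0,0,-0.004],"rot":[0,0,0]},{"offset":[0,0,-0.03],"rot":[0,0,0]},{"offset":[0,0,-0.06],"rot":[0,0,0]},{"offset":[0,0.03,-0.06],"rot":[0,0,0]},{"offset":[0,0.045,-0.06],"rot":[0,0,0]},{"offset":[0,0.045,-0.06],"rot":[0,0,0]},{"offset":[0,0.045,-0.06],"rot":[0,0,0]}]' 0.85 30
python3 - <<'E'
from h import *
stat(); s=snap('wrist','w25.png'); t=snap('top'); W=cloud(t)
cv2.imwrite('pics/t25z.png',cv2.resize(t['pixels'][110:250,190:330],None,fx=4.2,fy=4.2,interpolation=cv2.INTER_CUBIC))
print(W[190,230],W[160,260],W[205,230],W[205,290])
E
```

```text
t: 28.58
tool_pos: [0.4255, 0.0382, 0.1272]
orientation: [-2.305, 2.135, -0.002]
contact_force: [0.5, -0.2, 0.7]
width: 0.0728
t 28.58 tcp [0.4255 0.0382 0.1272] xyaw -85.62 z [ 0.001 -0.001 -1.   ] F [ 0.5 -0.2  0.7] w 0.0728 q [ 0.3   0.09 -0.48  2.03  0.05  1.03 -1.7 ]
[0.53172918 0.11799903 0.0505859 ] [0.60549981 0.04626482 0.05812129] [0.44553868 0.05497446 0.5102187 ] [ 0.49736537 -0.02851415  0.05320333]
```

View pics/w25.png

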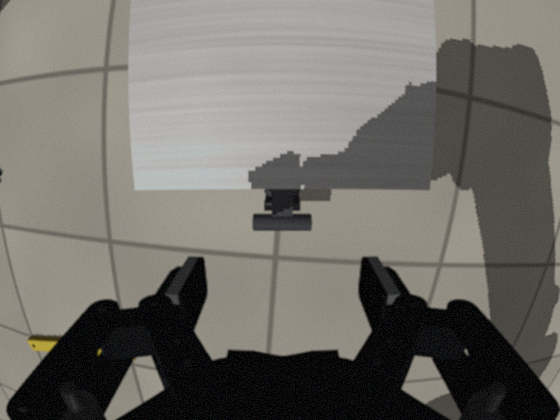

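```bash
python3 - <<'E'
from h import *
s=env.snapshot('wrist')
for u,v in [(258,222),(282,217),(282,222),(282,227),(306,222)]: print(u,v,fish(s,u,v).round(4))
stat()
E
python3 -m crank '[{"offset":[0,0.001,0.03],"rot":[0,0,0]},{"offset":[0,0.001,0.06],"rot":[0,0,0]},{"offset":[0,0.001,0.08],"rot":[0,0,0]},{"offset":[0,0.001,0.08],"rot":[0,0,0]},{"offset":[0,0.001,0.08],"rot":[0,0,0]}]' 0.85
python3 -c "
from h import *
stat()"
```

```text
258 222 [0.4262 0.0548 0.0463]
282 217 [0.4304 0.039  0.0447]
282 222 [0.4277 0.0388 0.047 ]
282 227 [0.4239 0.0385 0.0463]
306 222 [0.4288 0.0227 0.0468]
t 28.73 tcp [0.4264 0.0385 0.127 ] xyaw -85.61 z [ 0.  0. -1.] F [-1.  -0.2 -0.3] w 0.0729 q [ 0.3   0.09 -0.48  2.02  0.05  1.03 -1.7 ]
t: 29.15
tool_pos: [0.4243, 0.0387, 0.0463]
orientation: [2.304, -2.133, -0.004]
contact_force: [0.2, 0.2, -1.1]
width: 0.0729
t 29.15 tcp [0.4243 0.0387 0.0463] xyaw -85.59 z [-0.003  0.001 -1.   ] F [ 0.2  0.2 -1.1] w 0.0729 q [ 0.27  0.22 -0.47  2.1   0.13  0.85 -1.77]
```

```bash
python3 -m crank '[{"offset":[0,0,0],"rot":[0,0,0]},{"offset":[0,0,0],"rot":[0,0,0]},{"offset":[0,0,0],"rot":[0,0,0]},{"offset":[0,0,0],"rot":[0,0,0]},{"offset":[0,0,0],"rot":[0,0,0]},{"offset":[0,0,0],"rot":[0,0,0]},{"offset":[0,0,0],"rot":[0,0,0]}]' 0.3 25
python3 -c "
from h import *
stat()"
python3 -m crank '[{"offset":[0,0,-0.001],"rot":[0,0,0]},{"offset":[0,0,-0.002],"rot":[0,0,0]},{"offset":[0,0,-0.003],"rot":[0,0,0]},{"offset":[0,0,-0.003],"rot":[0,0,0]}]'
python3 -c "
from h import *
stat()"
```

```text
t: 29.73
tool_pos: [0.4259, 0.0386, 0.0484]
orientation: [-2.303, 2.133, -0.003]
contact_force: [-1.3, 1.8, 6.1]
width: 0.039
t 29.73 tcp [0.4259 0.0386 0.0484] xyaw -85.61 z [ 0.003  0.    -1.   ] F [-1.3  1.8  6.1] w 0.039 q [ 0.27  0.22 -0.47  2.1   0.13  0.85 -1.77]
t: 30.07
tool_pos: [0.4261, 0.0386, 0.0508]
orientation: [-2.303, 2.133, -0.003]
contact_force: [5.0, 0.7, -0.3]
width: 0.0393
t 30.07 tcp [0.4261 0.0386 0.0508] xyaw -85.61 z [ 0.003  0.001 -1.   ] F [ 5.   0.7 -0.3] w 0.0393 q [ 0.27  0.21 -0.47  2.1   0.13  0.85 -1.77]
```

```bash
python3 -m crank '[{"offset":[0,0,-0.0005],"rot":[0,0,0]},{"offset":[0,0,-0.001],"rot":[0,0,0]}]'
python3 -m crank '[{"offset":[0,0,-0.0005],"rot":[0,0,0]},{"offset":[0,0,-0.001],"rot":[0,0,0]}]'
```

```text
t: 30.23
tool_pos: [0.4261, 0.0386, 0.0516]
orientation: [-2.303, 2.133, -0.003]
contact_force: [6.7, 1.4, -1.7]
width: 0.0386
t: 30.4
tool_pos: [0.4262, 0.0386, 0.0526]
orientation: [-2.303, 2.133, -0.003]
contact_force: [7.0, 2.4, -2.9]
width: 0.0389
```

```bash
python3 -m crank '[{"offset":[0,0,-0.0005],"rot":[0,0,0]},{"offset":[0,0,-0.001],"rot":[0,0,0]}]'
```

```text
t: 30.57
tool_pos: [0.4263, 0.0386, 0.0537]
orientation: [-2.303, 2.133, -0.003]
contact_force: [6.8, 1.6, -3.1]
width: 0.0389
```

```bash
python3 -m crank '[{"offset":[0,0,-0.0005],"rot":[0,0,0]},{"offset":[0,0,-0.0005],"rot":[0,0,0]}]'
```

```text
t: 30.73
tool_pos: [0.4264, 0.0387, 0.0542]
orientation: [-2.303, 2.133, -0.003]
contact_force: [7.3, 0.5, -1.8]
width: 0.0393
```

```bash
python3 -m crank '[{"offset":[0,0,-0.0004],"rot":[0,0,0]},{"offset":[0,0,-0.0004],"rot":[0,0,0]}]'
```

```text
t: 30.9
tool_pos: [0.4264, 0.0387, 0.0544]
orientation: [-2.303, 2.133, -0.003]
contact_force: [8.1, 1.1, -7.0]
width: 0.0393
```

The downward load rose to 7 N at 6 mm of lift, which means the catch stop is reached and is holding. I'll hold the pull for over half a second.

```bash
python3 -m crank '[{"offset":[0,0,0],"rot":[0,0,0]},{"offset":[0,0,0],"rot":[0,0,0]},{"offset":[0,0,0],"rot":[0,0,0]},{"offset":[0,0,0],"rot":[0,0,0]},{"offset":[0,0,0],"rot":[0,0,0]},{"offset":[0,0,0],"rot":[0,0,0]},{"offset":[0,0,0],"rot":[0,0,0]},{"offset":[0,0,0],"rot":[0,0,0]}]'
python3 - <<'E'
from h import *
stat(); s=snap('side','s27.png'); cv2.imwrite('pics/s27z.png',cv2.resize(s['pixels'][140:260,180:340],None,fx=4,fy=4,interpolation=cv2.INTER_CUBIC))
w=snap('wrist','w27.png')
for u in (200,280,360): print(fish(w,u,120).round(4))
E
```

```text
t: 31.57
tool_pos: [0.4264, 0.0387, 0.0544]
orientation: [-2.303, 2.133, -0.003]
contact_force: [8.5, 2.3, -6.2]
width: 0.039
t 31.57 tcp [0.4264 0.0387 0.0544] xyaw -85.61 z [ 0.004  0.001 -1.   ] F [ 8.5  2.3 -6.2] w 0.039 q [ 0.27  0.21 -0.48  2.1   0.12  0.86 -1.77]
[0.4943 0.0755 0.0561]
[0.4959 0.0448 0.0569]
[0.4989 0.0144 0.0563]
```

View pics/s27z.png

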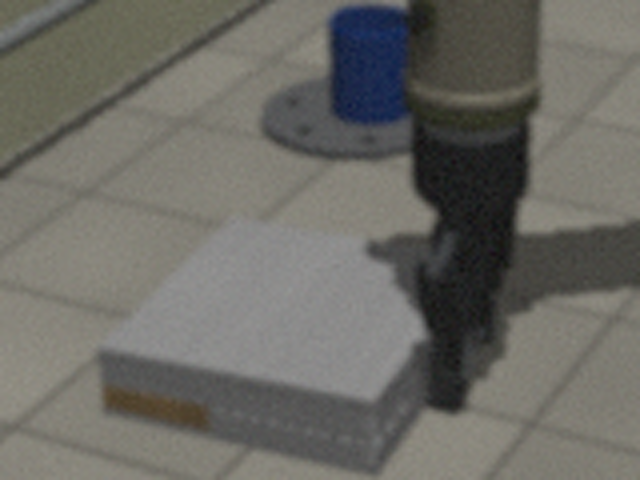

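View pics/w27.png

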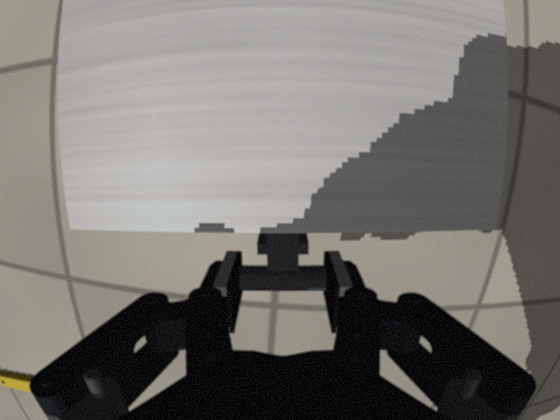

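The lid stands about 3–4 mm raised at z = 0.056–0.057, and the catch is holding. I'll ease down and let go.

```bash
python3 -m crank '[{"offset":[0,0,0.002],"rot":[0,0,0]},{"offset":[0,0,0.004],"rot":[0,0,0]},{"offset":[0,0,0.005],"rot":[0,0,0]}]'
python3 -m crank '[{"offset":[0,0,0],"rot":[0,0,0]},{"offset":[0,0,0],"rot":[0,0,0]},{"offset":[0,0,0],"rot":[0,0,0]},{"offset":[0,0,0],"rot":[0,0,0]},{"offset":[0,0,-0.03],"rot":[0,0,0]},{"offset":[0,0,-0.07],"rot":[0,0,0]},{"offset":[0,0,-0.11],"rot":[0,0,0]},{"offset":[0.04,-0.01,-0.15],"rot":[0,0,0]},{"offset":[0.08,-0.02,-0.15],"rot":[0,0,0]},{"offset":[0.12,-0.03,-0.15],"rot":[0,0,0]},{"offset":[0.16,-0.03,-0.15],"rot":[0,0,0]},{"offset":[0.2,-0.03,-0.15],"rot":[0,0,0]},{"offset":[0.24,-0.03,-0.15],"rot":[0,0,0]},{"offset":[0.28,-0.03,-0.15],"rot":[0,0,0]},{"offset":[0.28,-0.03,-0.15],"rot":[0,0,0]},{"offset":[0.28,-0.03,-0.15],"rot":[0,0,0]},{"offset":[0.28,-0.03,-0.15],"rot":[0,0,0]}]' 0.9
python3 - <<'E'
from h import *
stat(); s=snap('top','t28.png'); W=cloud(s); 
P=W[150:212,222:292].reshape(-1,3);P=P[np.isfinite(P).all(1)]
A=np.c_[P[:,:2],np.ones(len(P))];w=np.linalg.lstsq(A,P[:,2],rcond=None)[0]
for _ in range(4):
    r=P[:,2]-A@w; k=abs(r)<0.006; w=np.linalg.lstsq(A[k],P[k,2],rcond=None)[0]
print('slope',np.hypot(*w[:2]),w,'front z',np.array([.4692,.0404,1])@w)
snap('side','s28.png')
E
```

```text
t: 31.92
tool_pos: [0.426, 0.0386, 0.0494]
orientation: [-2.303, 2.133, -0.002]
contact_force: [5.5, 1.2, -0.2]
width: 0.039
t: 33.33
tool_pos: [0.4757, -0.2383, 0.1983]
orientation: [-2.304, 2.136, 0.002]
contact_force: [0.5, 0.8, -0.2]
width: 0.0768
t 33.33 tcp [ 0.4757 -0.2383  0.1983] xyaw -85.66 z [-0.001  0.001 -1.   ] F [ 0.5  0.8 -0.2] w 0.0768 q [ 0.61  0.23 -0.24  1.69  0.06  1.23 -1.14]
slope 0.004385281606192845 [-0.00434636 -0.00058294  0.05642152] front z 0.054358653095172176
```

View pics/t28.png

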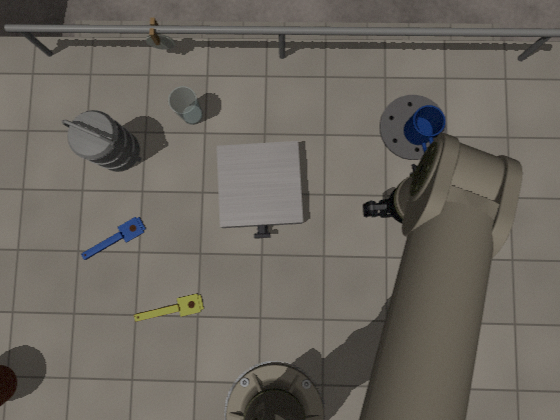

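View pics/s28.png

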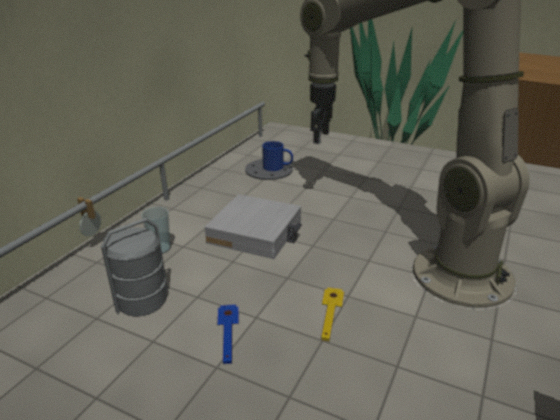

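The lid is shut, with a slope of about 0.004 rad and its front top at 54 mm. Nothing else has moved and the robot touches nothing, so I'm handing in.

```bash
python3 -c "
from bench import env
print(env.finish_job())"
```

```text
the job is handed in; nothing more can be done
None
```

I put both spatulas that were there (b and c) away in the case, shut the lid until it caught, tugged it, let go and handed the job in at about 33 s. `finish_job()` gives no verdict.

- **Spatulas:** b is in the right-hand slot and c in the left-hand slot. Before closing, their handle ends lay at case x ≈ -85 and -83 mm, so the tips are at about 85 and 87 mm. The handle tops were at 36.5 mm, resting flat. Spatula_a never appeared in any view.
- **Lid:** I pressed it down with closed fingers to about 43 N, and the side picture showed it fully down. I then pulled the handle up about 6 mm until it stopped, and held 6–7 N for about 0.7 s. The catch held.
- **Last check:** after release the lid slope read about 0.004 rad, with its front at 54 mm against 53 mm when shut. The gripper was clear, and the tiffin carrier, tumbler, cup, trivet and look-alikes stood where they were at the start.

**Disagreements:** my case-position estimates differed by 2–4 mm in x. The top and wrist cameras differed by about 4 mm on the raised handle. Both were within the slot and grip tolerances.

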